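Change over from filing to ring sizing

ROBOT

A 7-joint arm with a two-finger parallel gripper is mounted at the origin on the work surface. World frame = base frame: x ahead of the robot, y to its left, z up, the work surface at z = 0. Lengths are in mm, angles in rad, forces in N, time in s.
With the tool pointing down it reaches from about 350 to 775 mm from the base axis. Payload 3.1 kg.
Tool frame: the origin (TCP) lies between the finger pads, 19 mm behind the fingertips; this is the grasp point; z points along the fingers, y is the direction in which the jaws open and shut (so a half turn about z gives the same grasp; the last joint's range is limited). The gripper opens to 85 mm and grips with 20 to 120 N. Pads are 22 mm wide; open, the fingers measure 114 mm over their backs; the gripper's body (76 mm by 85 mm) begins 54 mm behind the grasp point. The pads swing forward as they close: fully open they stand 13 mm farther back than shut.
Start: joints at [1.124, 0.311, 0.014, 1.512, -0.004, 1.319, -0.027], TCP at [216.643, -505.552, 250.004] pointing down, gripper open.
Joint ranges: [-2.7, 2.7], [-0.3, 1.91], [-1.27, 1.3], [0.12, 2.57], [-1.44, 4.58], [0.2, 2.03], [-3.05, 3.05]. Speed limits (rad/s): [2.79, 2.79, 3.14, 3.14, 3.14, 3.14, 3.14].

INTERFACE

Orientations are given as a rotation vector (axis times angle).
In Python, from cell import robot gives the robot as it stands. The module is installed in compiled form; this text tells all that it offers.
- The arm moves only by the tool apply_moves, never from a script. Its argument "series" is a list of rows, each a list of 7 numbers: the shift along the tool's x, y, z in mm, then the turn, a rotation vector about the tool's x, y, z in rad, then the opening, from 0 (shut) to 1 (fully open). In form: [[dx, dy, dz, wx, wy, wz, claw], ...]. A call has exactly 8 rows; each row shifts and turns the commanded pose from where the row before left it, along the tool's axes as they then stand; what a row does not reach is not made up. A row lasts 1/10 s, in which the tool goes at most 50 mm and 8.59 degrees, less where a joint would pass 70% of its speed; a pose out of reach is approached as far as the arm can. A call with a gripper value outside its range is refused whole. The fingers move at their own pace and stop on an object; "grip_force" is the grip in N (left out, the last holds). Time passes only in rows, so rows that do not move let the fingers close, or fill a call up. It gives the time, the measured TCP pose, the force and the opening at its end, in the units of the state.
- robot.sense(): the state, without advancing time (a new reading comes with each control period).
- robot.get_image(name): name is "scene" or "top" or "wrist"; returns (picture, depth): 384x512x3 uint8, red, green, blue; 384x512 float32, mm along the optical axis (not along the pixel's ray), 0 where there is no reading.
- robot.camera_params(name): a dict with "intrinsics" (3x3 intrinsics, pixels), "T" (4x4, takes a point from camera to world coordinates); the wrist camera has in their place "T_tool_cam" (4x4, takes a point from camera to tool coordinates, whose origin is the TCP and whose axes are the flange's). Camera axes: x right, y up, looking along -z (the intrinsics and any distortion apply to the point x, -y, -z); pixel columns grow to the right and rows downward; lengths in mm; the calibration is good to about 2 mm. The wrist camera is an equidistant fisheye: a pixel r from the principal point sees the ray r / f radians off the axis. A picture is of the moment at which its call begins: read the wrist's pose just before it. camera_params takes no time and is no camera call.
- robot.close_job(): hands the job in, once; it reports no verdict.
Trained networks look in the newest picture that a camera, given by its name, has taken for a name from the list of things; names that differ only in an ending like _2 or _b are one class to them, and where a whole thing is asked for, a point or a joint stands for the part that bears it (a point fixed in the world has none). Each returns a list of dicts, best first, with "score" (0 to 1); they miss things now and then, are a little off and sometimes report something else, mostly with a low value. They report only what shows in the picture. A call takes as long as a camera call. They do not tell look-alikes from the thing itself.
- robot.regions_of(name, camera): "region" (384x512 bool, what is visible of it) and "location" ([column, row] in pixels, amid what is visible of it).
The state is a dict: "clock": time; "joints": joint angles; "qvel": joint speeds; "effort": joint torques, N m; "ee_pos": TCP position; "tcp_rot": TCP orientation; "wrist_force": force on the tool from outside, world axes, zero at the start; "moment": the same for the moment, N m; "opening": finger opening in mm.
Only numpy, scipy, OpenCV 4.12 (cv2) and the standard library are available. Lean on these libraries where they do the work, as an engineer would, in place of code of your own. Each camera call takes 0.05 s, during which the arm holds its last target.

TASK

Filing is finished: lay the flat file and the bench brush flat in their compartments of the wooden tray, the file in the long one and the brush in the short narrow one (not the one with the dish in it), and let go of them. Then draw the ring sizing stick out of its slanted stand, turn it level and hold it up still, the whole stick at least 15 cm above the bench, and finish while holding it so, ready for a ring to be slipped on. Leave the other things on the bench where they are.

Things in the scene. Friction and masses are not known exactly. Their poses are not given: they have to be found in the camera images.
- tray: Shallow pale wooden tray, fixed to the bench, 213 mm (its x) by 196 mm (its y), floor 4 mm thick, walls 5 mm thick, wall tops 12 mm above the bench. Three compartments: a long one at its -x side running along y, and at its +x side a short narrow one (at -y) and a larger squarish one (at +y) with a dish in it. Origin: centre of the underside on the bench, z up.
- file_bay (a point): Centre of the floor of the long compartment for the file, 4 mm above the bench; axes as the tray's. Inside it measures 58 mm along x, 186 mm along y, walls 8 mm high over the floor.
- brush_bay (a point): Centre of the floor of the short narrow compartment for the brush, 4 mm above the bench; axes as the tray's. Inside it measures 140 mm along x, 60 mm along y, walls 8 mm high over the floor.
- file: Loose flat file, 160 mm long along its x, about 60 g: square wooden handle 18 mm wide and 18 mm high from x = -80 to +5 mm, dark steel blade 16 mm wide and 6 mm thick from x = +5 to +80 mm, whose underside is level with the handle's. Origin: middle of its length, on its underside; z up as it lies. Either end may go to either end of its compartment, same side up as it starts.
- file_grip (a point): Point to grip the file, on the handle's axis near the balance point: 12 mm from the origin towards the handle (-x), 9 mm above the underside. Axes as the file's; the fingers close along y.
- brush: Loose short bench brush, 115 mm long along its x, about 40 g: wooden handle 18 mm wide and 18 mm high from x = -57 to +12 mm, head 40 mm wide, up to 18 mm high with stiff grey and black bristles from x = +12 to +57 mm, undersides level. Origin: middle of its length, on its underside; z up as it lies. Either end may go to either end of its compartment, same side up as it starts.
- brush_grip (a point): Point to grip the brush, on the handle's axis close to the head: 8 mm from the origin towards the handle (-x), 9 mm above the underside. Axes as the brush's; the fingers close along y.
- stand: Dark wooden stand for the ring stick, fixed to the bench: a block 60 by 60 by 120 mm leaning at 45 degrees, top towards its own -x, on a base plate 140 by 85 mm; highest edge 134 mm above the bench. A 23 mm square bore 115 mm deep runs down the block's axis. Origin: on the bench under the block, z up.
- stand_mouth (a point): Centre of the mouth of the bore, 42 mm from the stand's origin towards its -x and 112 mm above the bench; axes as the stand's. The bore runs from here at 45 degrees down and towards the stand's +x.
- stick: Loose ring sizing stick, about 120 g, balancing near its collar: aluminium rod, brass collar 34 mm across and 5 mm thick, wooden handle 24 mm (x) by 22 mm (y). Starts with the rod fully in the bore, collar on the block, handle slanting up at 45 degrees. Origin: on its axis at the rod side of the collar. z runs along the stick to the handle: collar z = 0 to 5 mm, handle 5 to 85 mm; y is level.
- stick_tip (a point): Thin end of the ring stick, on its axis at z = -110 mm; axes as the stick's. The tapered rod from here to the collar is 110 mm long, 13 mm thick here and 20 mm at the collar: to leave the bore it is drawn 110 mm along the stick's z.
- stick_end (a point): Handle end of the ring stick, on its axis at z = +85 mm; axes as the stick's. The fingers close on the handle along the stick's y; a gripper pointing straight down, TCP on the axis at z = 45 mm of the stick, clears the stand.
- dish_tray: Bystander: round clear dish with a white lid, 68 mm across, 24 mm high, in the squarish compartment of the tray. Origin: centre of its underside.
- dish_back: Bystander: round clear dish with a white lid, 80 mm across, 26 mm high. Origin: centre of its underside.
- dish_mid: Bystander: small round clear dish with a white lid, 34 mm across, 26 mm high, between the loose tools and the stand. Origin: centre of its underside.
- hammer: Bystander: hammer, 210 mm long along its x, 22 mm high, origin at the handle's end, head at +x.
- pliers: Bystander: pliers lying flat, 125 mm long along x, 10 mm high, origin near the middle.
- ring_clamp: Bystander: turned wooden ring clamp standing upright, 36 mm across, 85 mm high. Origin: centre of its underside.
- polish_bar: Bystander: brown polishing bar 90 by 40 by 30 mm. Origin: centre of its underside.
There are look-alikes about, which are no part of the job. What is meant by the stick is not blue, and is the larger of those in its own colour. What is shaped like the brush but blue is not meant.

How it is judged (in metres and radians):
On the way, in this order (a step that is already met when the one before it is completed fails the run):
1. the file and the brush lie flat and released in their own compartments (x of file in the frame of file_bay between -0.023 and 0.023 m and y of file in the frame of file_bay between -0.018 and 0.018 m and z of file in the frame of file_bay between -0.004 and 0.005 m and angle between each of file, brush's own z axis and vertical below 0.1 rad and angle between the x axis of file and the y axis of tray, either way round below 0.35 rad and contact force between each of file, brush and the fingers below 0.2 N and linear speed of each of file, brush below 0.03 m/s and x of brush in the frame of brush_bay between -0.017 and 0.017 m and y of brush in the frame of brush_bay between -0.023 and 0.023 m and z of brush in the frame of brush_bay between -0.004 and 0.005 m and angle between the x axis of brush and the x axis of tray, either way round below 0.35 rad), for 0.2 s.
2. the ring stick has been drawn clear of its stand and is held by the fingers (contact force between stick and the fingers above 2 N and contact force between stick and stand below 0.1 N and z of stick_tip in the frame of stand_mouth above 0.01 m), for 0.1 s.
At the end, for the whole second after the job is handed in: The file and the brush lie flat, released and at rest inside their own compartments; the ring stick is gripped by the fingers, touching nothing of the stand, level within 10 degrees (axis 80 to 100 degrees from vertical), both of its ends more than 130 mm above the bench, and still (under 30 mm/s) (all of step 1 and contact force between stick and the fingers above 2 N and contact force between stick and stand below 0.1 N and height (world z) of each of stick_tip, stick_end above 0.13 m and angle between stick's own z axis and vertical between 1.401 and 1.741 rad and linear speed of stick below 0.03 m/s and angular speed of stick below 0.15 rad/s); the arm keeps its last pose, push and grip.
It fails at once if a dish, the hammer, the pliers, the ring clamp or the polishing bar was moved more than 25 mm (distance of any of dish_tray, dish_back, dish_mid, hammer, pliers, ring_clamp, polish_bar from where it was at the start of the episode above 0.025 m).
It also fails if it takes over 66 s, if anything falls off the work surface, if the arm or the gripper's body presses on something with over 40 N, if the wrist force passes 120 N, or if a joint passes its speed limit or range.

## Working session

There is one attempt and no reset: what is moved stays moved. The work goes in short steps, Python scripts to look and compute and a tool call to move; the robot and the scene stay as the last step left them, time stands still between calls to the robot, and variables do not carry over. Pictures are saved under pics/ and viewed, and the job is handed in when it is done.

Besides the shell and the picture viewer there is one more tool, called as name(argument=value, ...), one argument or row to a line, values as JSON. apply_moves: Moves the arm, as the interface text tells. Its arguments: {"type":"object","properties":{"series":{"type":"array","items":{"type":"array","items":{"type":"number"}}},"grip_force":{"type":"number"}},"required":["series"]}

```bash
mkdir -p pics; ls; python3 - <<'E'
from cell import robot
import cv2,numpy as np
s=robot.sense();print(s)
for n in("scene","top","wrist"):
    p,d=robot.get_image(n);cv2.imwrite(f"pics/{n}0.png",p[:,:,::-1]);np.save(f"{n}0_d.npy",d);np.save(f"{n}0_p.npy",p)
    print(n,{k:np.round(np.array(v),3).tolist() if not isinstance(v,str) else v for k,v in robot.camera_params(n).items()})
E
```

```text
pics
{'clock': 0.0, 'joints': array([ 1.12428438,  0.31172996,  0.0140193 ,  1.51306465, -0.0043813 ,
        1.31920509, -0.02719386]), 'qvel': array([-0.00088729,  0.00012468, -0.00109466, -0.00033182,  0.00027428,
        0.00237539,  0.00099639]), 'effort': array([-2.39533238e-04, -3.79915094e+01,  1.45965382e-01, -2.30588025e+01,
        1.22105444e-02,  1.36072139e-02,  1.04650728e-07]), 'ee_pos': array([ 216.33668099, -504.91503339,  248.91568392]), 'tcp_rot': array([-3.07518660e+00, -6.31176441e-01,  9.38930240e-04]), 'wrist_force': array([-0.01512041,  0.35943527, -0.96030771]), 'moment': array([-0.01217743, -0.02488813, -0.0723846 ]), 'opening': 85.47415170041987}
scene {'intrinsics': [[407.873, 0.0, 259.608], [0.0, 407.873, 195.965], [0.0, 0.0, 1.0]], 'T': [[-0.283, -0.548, 0.787, 1671.372], [0.959, -0.182, 0.219, 250.611], [0.023, 0.816, 0.577, 952.958], [0.0, 0.0, 0.0, 1.0]]}
top {'intrinsics': [[497.944, 0.0, 261.356], [0.0, 497.944, 201.294], [0.0, 0.0, 1.0]], 'T': [[-0.0, 0.994, -0.111, 342.9], [-1.0, -0.0, -0.0, -58.632], [-0.0, 0.111, 0.994, 1823.98], [0.0, 0.0, 0.0, 1.0]]}
wrist {'intrinsics': [[297.319, 0.0, 254.804], [0.0, 297.319, 194.104], [0.0, 0.0, 1.0]], 'T_tool_cam': [[-0.001, 0.963, 0.269, 68.364], [1.0, 0.001, 0.0, -0.555], [-0.0, 0.269, -0.963, -123.302], [0.0, 0.0, 0.0, 1.0]]}
```

View pics/scene0.png

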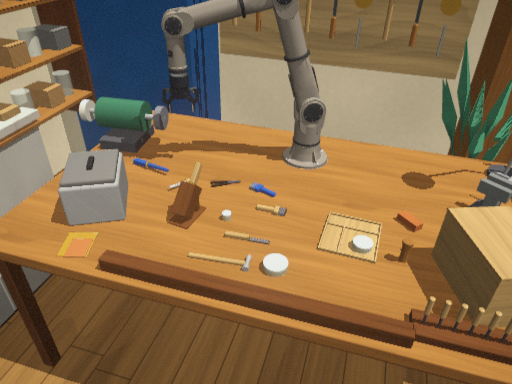

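View pics/top0.png

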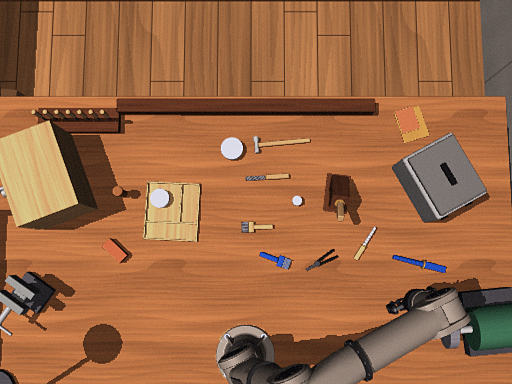

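View pics/wrist0.png

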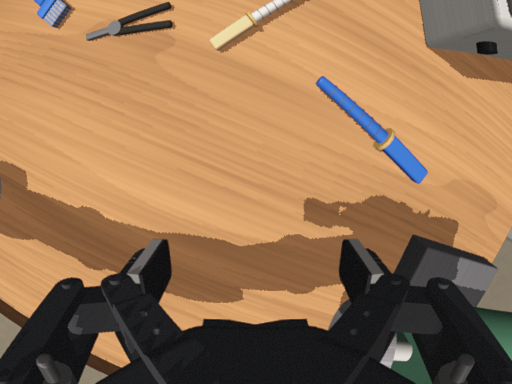

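```bash
cat > h.py <<'E'
import numpy as np,cv2
from scipy.spatial.transform import Rotation as R
from cell import robot
def toolT(s):
    T=np.eye(4);T[:3,:3]=R.from_rotvec(s["tcp_rot"]).as_matrix();T[:3,3]=s["ee_pos"];return T
def camT(n,s=None):
    c=robot.camera_params(n)
    return np.array(c["intrinsics"]),(np.array(c["T"]) if n!="wrist" else toolT(s)@np.array(c["T_tool_cam"]))
def rays(n,K,uv):
    uv=np.asarray(uv,float).reshape(-1,2);x=(uv[:,0]-K[0,2])/K[0,0];y=(uv[:,1]-K[1,2])/K[1,1]
    if n=="wrist":
        th=np.hypot(x,y);f=np.where(th>1e-9,np.tan(th)/np.maximum(th,1e-9),1);x,y=x*f,y*f
    return np.stack([x,-y,-np.ones_like(x)],1)  # depth-1 rays
def deproj(n,K,T,uv,d):
    p=rays(n,K,uv)*np.asarray(d).reshape(-1,1);return p@T[:3,:3].T+T[:3,3]
def onplane(n,K,T,uv,z):
    r=rays(n,K,uv)@T[:3,:3].T;t=(z-T[2,3])/r[:,2];return T[:3,3]+r*t[:,None]
def proj(n,K,T,P):
    p=(np.asarray(P,float).reshape(-1,3)-T[:3,3])@T[:3,:3];x=p[:,0]/-p[:,2];y=-p[:,1]/-p[:,2]
    if n=="wrist":
        r=np.hypot(x,y);th=np.arctan2(np.hypot(p[:,0],p[:,1]),-p[:,2]);f=np.where(r>1e-9,th/np.maximum(r,1e-9),1);x,y=x*f,y*f
    return np.stack([K[0,0]*x+K[0,2],K[1,1]*y+K[1,2]],1)
def snap(n,tag):
    s=robot.sense();p,d=robot.get_image(n);K,T=camT(n,s);cv2.imwrite(f"pics/{tag}.png",p[:,:,::-1]);np.savez(f"{tag}.npz",p=p,d=d,K=K,T=T);return s,p,d,K,T
E
python3 - <<'E'
from h import *
for n in("top","scene"):
    s,p,d,K,T=snap(n,n+"1")
    for nm in["tray","file","brush","stand","stick","dish_mid","dish_tray"]:
        for r in robot.regions_of(nm,n):
            m=r["region"];v,u=np.nonzero(m&(d>0))
            P=deproj(n,K,T,np.stack([u,v],1),d[v,u])
            print(n,nm,round(r["score"],2),np.round(r["location"]),len(u),"med",np.round(np.median(P,0)),"lo",np.round(np.percentile(P,2,axis=0)),"hi",np.round(np.percentile(P,98,axis=0)))
print(robot.sense()["clock"])
s=np.load("scene1.npz")["p"][:,:,::-1];t=np.load("top1.npz")["p"][:,:,::-1]
a=cv2.resize(s[140:260,120:300],None,fx=4,fy=4,interpolation=2);b=cv2.resize(t[160:280,230:460],(720,376),interpolation=2)
cv2.imwrite("pics/cropA.png",a);cv2.imwrite("pics/cropB.png",b)
E
```

```text
top tray 0.84 [173. 212.] 2920 med [503. 263.   5.] lo [408. 174.  -5.] hi [614. 367.  19.]
top file 0.64 [262. 173.] 158 med [635. -64.  12.] lo [ 626. -144.   -5.] hi [643.  -5.  26.]
top file 0.32 [314. 263.] 45 med [ 318. -255.   10.] lo [ 300. -274.   -1.] hi [ 329. -223.   19.]
top file 0.26 [161. 195.] 251 med [556. 311.  29.] lo [527. 281.  22.] hi [586. 340.  40.]
top brush 0.8 [253. 225.] 234 med [455. -24.  16.] lo [434. -97.   3.] hi [470.  12.  26.]
top brush 0.62 [279. 262.] 212 med [ 333. -122.   17.] lo [ 307. -158.    3.] hi [354. -61.  25.]
top brush 0.58 [172. 214.] 2841 med [500. 262.   6.] lo [408. 175.  -5.] hi [614. 364.  19.]
top stand 0.77 [334. 190.] 784 med [ 574. -319.   81.] lo [ 514. -367.   -0.] hi [ 645. -291.  135.]
top stick 0.65 [337. 206.] 148 med [ 504. -322.  154.] lo [ 466. -337.  114.] hi [ 535. -311.  179.]
top stick 0.62 [364. 245.] 99 med [ 372. -418.   18.] lo [ 340. -462.   10.] hi [ 437. -396.   26.]
top stick 0.58 [423. 263.] 231 med [ 322. -632.   27.] lo [ 300. -705.   15.] hi [ 343. -538.   40.]
top dish_mid 0.63 [227. 150.] 383 med [
[... 1049 characters left out ...]
rush 0.55 [243. 237.] 227 med [643. -90.  11.] lo [ 628. -154.    2.] hi [651.  -6.  22.]
scene brush 0.52 [271. 212.] 220 med [461. -31.  16.] lo [427. -97.   1.] hi [475.  14.  23.]
scene stand 0.64 [186. 206.] 1076 med [ 595. -322.   65.] lo [ 525. -374.    4.] hi [ 645. -294.  130.]
scene stick 0.67 [150. 164.] 179 med [ 326. -635.   26.] lo [ 300. -710.    4.] hi [ 350. -536.   35.]
scene stick 0.48 [194. 175.] 148 med [ 505. -321.  148.] lo [ 473. -338.  122.] hi [ 535. -312.  176.]
scene dish_mid 0.62 [228. 216.] 60 med [ 559. -185.   27.] lo [ 540. -199.    9.] hi [ 567. -174.   31.]
scene dish_mid 0.54 [403. 248.] 224 med [587. 447.  58.] lo [567. 433.   6.] hi [594. 461.  88.]
0.95
```

View pics/cropA.png

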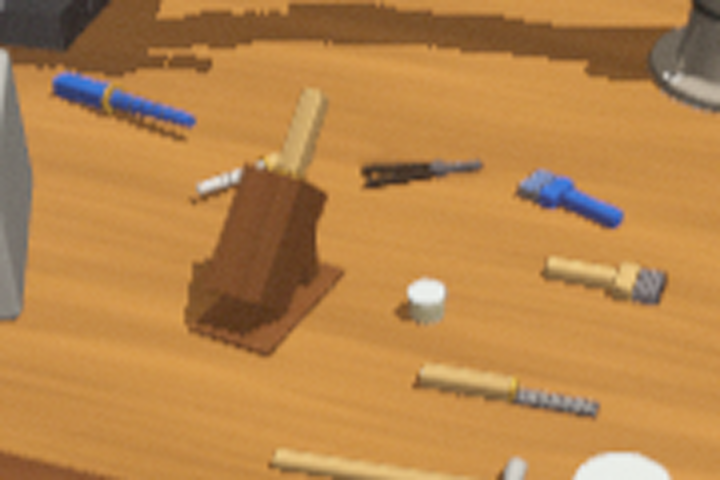

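View pics/cropB.png

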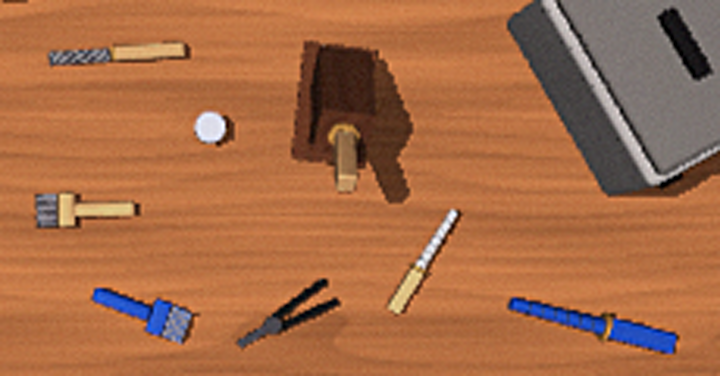

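```bash
cat >> h.py <<'E'
def down(yaw):  # tool z down, tool x at world yaw (rad)
    c,s=np.cos(yaw),np.sin(yaw);return np.array([[c,s,0],[s,-c,0],[0,0,-1.]])
def plan(wps,claw,start=None):
    """wps: list of (pos,Rm,nrows)"""
    T=toolT(robot.sense()) if start is None else start;p=T[:3,3].copy();Rc=T[:3,:3].copy();rows=[]
    for q,Rt,n in wps:
        q=np.array(q,float);dr=R.from_matrix(Rc.T@Rt).as_rotvec();dp=(q-p)/n
        if np.linalg.norm(dp)>50 or np.linalg.norm(dr)/n>.1499: print("!! too fast",np.linalg.norm(dp),np.linalg.norm(dr)/n)
        for i in range(n):
            sh=Rc.T@dp;rows.append([*np.round(sh,1),*np.round(dr/n,4),claw]);
            Rc=Rc@R.from_rotvec(np.round(dr/n,4)).as_matrix()
        p=q
    for i,r in enumerate(rows):
        if i%8==0:print("--")
        print("["+",".join(f"{v:g}" for v in r)+"],")
def rep():
    s=robot.sense();T=toolT(s);print(round(s["clock"],2),"pos",np.round(s["ee_pos"],1),"yaw",np.round(np.arctan2(T[1,0],T[0,0]),3),"z",np.round(T[:3,2],3),"open",round(s["opening"],1),"F",np.round(s["wrist_force"],1),"j",np.round(s["joints"],2));return s,T
E
python3 -c "
from h import *
rep();plan([([540,-130,250],down(np.pi/2),12)],1)"
```

```text
0.95 pos [ 216.7 -505.5  250. ] yaw 0.405 z [ 0. -0. -1.] open 85.4 F [0.8 0.  0.5] j [ 1.12  0.31  0.01  1.51 -0.    1.32 -0.03]
--
[37.1,-18.2,0,0,0,-0.0972,1],
[38.7,-14.5,0,0,0,-0.0972,1],
[39.9,-10.6,0,0,0,-0.0972,1],
[40.7,-6.7,0,0,0,-0.0972,1],
[41.2,-2.7,0,0,0,-0.0972,1],
[41.3,1.3,0,0,0,-0.0972,1],
[41,5.3,0,0,0,-0.0972,1],
[40.3,9.2,0,0,0,-0.0972,1],
--
[39.2,13.1,0,0,0,-0.0972,1],
[37.7,16.8,0,0,0,-0.0972,1],
[35.9,20.4,0,0,0,-0.0972,1],
[33.8,23.8,0,0,0,-0.0972,1],
```

apply_moves(
  series=[
    [37, -18, 0, 0, 0, -0.097, 1],
    [39, -14.5, 0, 0, 0, -0.097, 1],
    [40, -10.5, 0, 0, 0, -0.097, 1],
    [41, -6.5, 0, 0, 0, -0.097, 1],
    [41, -2.5, 0, 0, 0, -0.097, 1],
    [41, 1.5, 0, 0, 0, -0.097, 1],
    [41, 5.5, 0, 0, 0, -0.097, 1],
    [40, 9, 0, 0, 0, -0.097, 1],
  ],
)

```text
clock: 1.75
ee_pos: [434.0, -255.0, 250.3]
tcp_rot: [2.606, 1.753, 0.0]
wrist_force: [0.9, -1.0, 0.2]
opening: 85.5
```

apply_moves(
  series=[
    [39, 13, 0, 0, 0, -0.097, 1],
    [38, 17, 0, 0, 0, -0.097, 1],
    [36, 20, 0, 0, 0, -0.097, 1],
    [34, 24, 0, 0, 0, -0.1, 1],
    [0, 0, 0, 0, 0, 0, 1],
    [0, 0, 0, 0, 0, 0, 1],
    [0, 0, 0, 0, 0, 0, 1],
    [0, 0, 0, 0, 0, 0, 1],
  ],
)

```text
clock: 2.55
ee_pos: [540.2, -132.7, 250.0]
tcp_rot: [2.224, 2.219, -0.002]
wrist_force: [0.8, -0.7, 0.4]
opening: 85.5
```

```bash
python3 - <<'E'
from h import *
rep();s,p,d,K,T=snap("wrist","w1");n="wrist"
for nm in["file","brush","tray","stand","stick"]:
    for i,r in enumerate(robot.regions_of(nm,n)):
        m=r["region"];v,u=np.nonzero(m&(d>0));np.save(f"w1_{nm}{i}.npy",m)
        P=deproj(n,K,T,np.stack([u,v],1),d[v,u])
        print(n,nm,round(r["score"],2),np.round(r["location"]),len(u),"med",np.round(np.median(P,0)),"lo",np.round(np.percentile(P,2,axis=0)),"hi",np.round(np.percentile(P,98,axis=0)))
rep()
E
```

```text
2.55 pos [ 540.2 -132.7  250. ] yaw 1.568 z [-0.001 -0.001 -1.   ] open 85.5 F [ 0.8 -0.7  0.4] j [ 0.53  0.36 -0.43  1.48  0.15  1.34  0.08]
wrist file 0.72 [331. 132.] 1814 med [636. -83.  14.] lo [ 627. -153.    3.] hi [648.  -2.  19.]
wrist brush 0.95 [184.  83.] 1968 med [457. -23.  16.] lo [437. -93.   6.] hi [473.  14.  19.]
wrist brush 0.67 [103. 162.] 1708 med [ 340. -117.   16.] lo [ 308. -160.   -1.] hi [363. -53.  19.]
wrist stand 0.86 [277. 297.] 4273 med [ 572. -304.   28.] lo [ 512. -347.    3.] hi [ 643. -288.   93.]
2.85 pos [ 540.8 -131.3  250.1] yaw 1.571 z [ 0. -0. -1.] open 85.7 F [-0.8  0.3  0.8] j [ 0.53  0.36 -0.43  1.48  0.15  1.34  0.08]
```

View pics/w1.png

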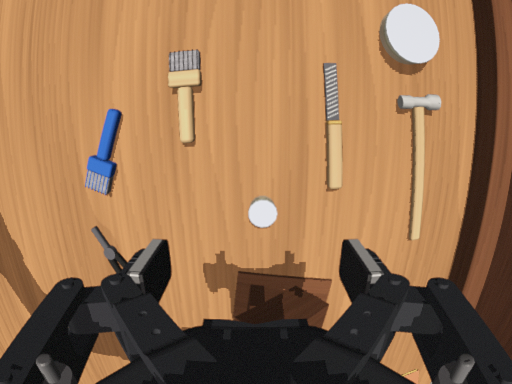

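```bash
cat > pose.py <<'E'
from h import *
def bar(tag,mask,wide):
    D=np.load(tag+".npz");d,K,T=D["d"],D["K"],D["T"]
    v,u=np.nonzero(mask&(d>0));P=deproj("wrist",K,T,np.stack([u,v],1),d[v,u]);k=(P[:,2]>-5)&(P[:,2]<30);P=P[k]
    r=cv2.minAreaRect(P[:,:2].astype(np.float32));b=cv2.boxPoints(r)
    print("rect",np.round(r[0],1),np.round(r[1],1),round(r[2],2))
    c=P[:,:2].mean(0);w,V=np.linalg.eigh(np.cov((P[:,:2]-c).T));ax=V[:,1];ax*=np.sign(ax[1])
    t=(P[:,:2]-c)@ax;lat=(P[:,:2]-c)@[-ax[1],ax[0]]
    lo,hi=np.percentile(t,[.5,99.5]);
    for a in np.linspace(lo,hi,9)[:-1]:
        q=(t>=a)&(t<a+(hi-lo)/8);print(np.round(a),q.sum(),"lat",np.round(np.percentile(lat[q],[2,50,98]),1),"z",np.round(np.percentile(P[q,2],[10,50,90]),1))
    print("ends",np.round(c+ax*lo,1),np.round(c+ax*hi,1),"len",round(hi-lo,1),"yaw",np.degrees(np.arctan2(ax[1],ax[0])).round(1))
E
python3 - <<'E'
from pose import *
bar("w1",np.load("w1_file0.npy"),0);bar("w1",np.load("w1_brush0.npy"),0)
E
```

```text
rect [640.  -77.5] [ 23.7 158.5] 3.65
-76.0 230 lat [-10.7   0.2   6.6] z [ 9.9 16.8 18.1]
-56.0 227 lat [-8.9  0.5  7.5] z [11.7 17.  18.1]
-36.0 252 lat [-8.9  0.9  7.8] z [ 9.3 16.8 18.1]
-17.0 261 lat [-10.5   0.5   7.5] z [ 9.2 16.9 18.1]
3.0 224 lat [-8.7 -0.1  7.8] z [ 4.7  6.2 17.5]
23.0 206 lat [-8.9 -0.6  7.4] z [4.1 5.4 6.6]
42.0 198 lat [-8.3 -0.3  7.4] z [4.3 5.4 6.4]
62.0 196 lat [-7.7  0.5  7.8] z [4.1 5.4 6.6]
ends [ 640.3 -156. ] [633.    1.2] len 157.4 yaw 92.7
rect [452.4 -38.5] [ 44.8 116.6] 0.31
-65.0 167 lat [-7.3 -0.6  8.8] z [12.9 16.8 18. ]
-51.0 177 lat [-7.9 -0.1  9.7] z [13.  16.7 18. ]
-37.0 178 lat [-7.7 -0.5 10. ] z [12.6 16.6 18.1]
-23.0 169 lat [-7.7 -0.4  9.2] z [13.4 16.9 18.1]
-9.0 210 lat [-16.7  -0.2  17.7] z [11.9 16.4 17.9]
5.0 377 lat [-18.4   0.2  20.6] z [15.8 17.3 18.4]
19.0 341 lat [-17.6  -0.   19.5] z [13.  14.7 16.8]
33.0 329 lat [-17.5  -0.7  18.1] z [13.1 14.4 15.6]
ends [457.7 -95.9] [455.   15.9] len 111.8 yaw 91.4
```

```bash
python3 - <<'E'
from h import *
rep();plan([([637,-90,100],down(np.radians(92.6)),5),([637,-90,23],down(np.radians(92.6)),3)],.55)
E
```

```text
2.85 pos [ 540.8 -131.3  250.1] yaw 1.571 z [ 0. -0. -1.] open 85.7 F [-0.8  0.3  0.8] j [ 0.53  0.36 -0.43  1.48  0.15  1.34  0.08]
--
[8.3,19.2,30,0,0.0001,-0.0091,0.55],
[8.1,19.3,30,0,0.0001,-0.0091,0.55],
[7.9,19.4,30,0,0.0001,-0.0091,0.55],
[7.7,19.5,30,0,0.0001,-0.0091,0.55],
[7.5,19.5,30,0,0.0001,-0.0091,0.55],
[-0,-0,25.7,0,-0.0001,0.0001,0.55],
[-0,-0,25.7,0,-0.0001,0.0001,0.55],
[-0,-0,25.7,0,-0.0001,0.0001,0.55],
```

apply_moves(
  series=[
    [8.3, 19.2, 30, 0, 0, -0.009, 0.55],
    [8.1, 19.3, 30, 0, 0, -0.009, 0.55],
    [7.9, 19.4, 30, 0, 0, -0.009, 0.55],
    [7.7, 19.4, 30, 0, 0, -0.009, 0.55],
    [7.5, 19.4, 30, 0, 0, -0.009, 0.55],
    [0, 0, 30, 0, 0, 0, 0.55],
    [0, 0, 20, 0, 0, 0, 0.55],
    [0, 0, 0, 0, 0, 0, 0.55],
  ],
)

```text
clock: 3.65
ee_pos: [633.8, -89.4, 45.9]
tcp_rot: [-2.165, -2.268, 0.008]
wrist_force: [-0.2, -0.1, -0.6]
opening: 47.5
```

```bash
python3 - <<'E'
from h import *
rep();snap("wrist","w2");rep()
E
```

```text
3.65 pos [633.8 -89.4  45.9] yaw 1.617 z [-0.008  0.001 -1.   ] open 47.5 F [-0.2 -0.1 -0.6] j [ 0.36  0.7  -0.39  1.47  0.29  1.03 -0.05]
3.7 pos [635.6 -89.6  48.3] yaw 1.617 z [-0.004  0.    -1.   ] open 46.6 F [ 0.6 -0.2  0.5] j [ 0.36  0.7  -0.39  1.47  0.29  1.03 -0.05]
```

View pics/w2.png

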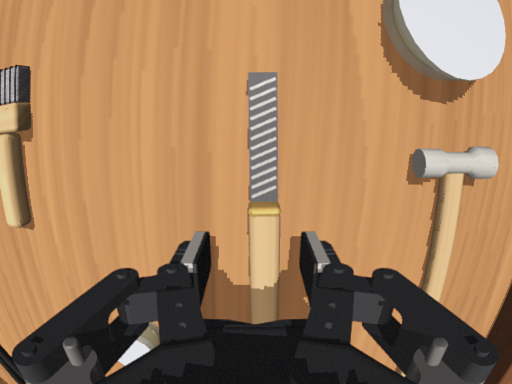

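apply_moves(
  series=[
    [0, 0, 15, 0, 0, 0, 0.55],
    [0, 0, 10.5, 0, 0, 0, 0.55],
    [0, 0, 0, 0, 0, 0, 0.55],
    [0, 0, 0, 0, 0, 0, 0],
    [0, 0, 0, 0, 0, 0, 0],
    [0, 0, 0, 0, 0, 0, 0],
    [0, 0, 0, 0, 0, 0, 0],
    [0, 0, 0, 0, 0, 0, 0],
  ],
  grip_force=50,
)

```text
clock: 4.5
ee_pos: [637.7, -89.4, 25.4]
tcp_rot: [2.169, 2.271, 0.002]
wrist_force: [0.7, -0.4, 3.8]
opening: 16.3
```

```bash
python3 - <<'E'
from h import *
s,T=rep();print(s["joints"])
plan([([637,-90,150],down(np.radians(92.6)),4),([560,60,200],down(np.radians(90)),4),([470,190,230],down(np.radians(90)),4)],0)
E
```

```text
4.5 pos [637.7 -89.4  25.4] yaw 1.617 z [ 0.002 -0.    -1.   ] open 16.3 F [ 0.7 -0.4  3.8] j [ 0.36  0.73 -0.38  1.48  0.3   0.99 -0.06]
[ 0.35724253  0.72942984 -0.38391332  1.4843356   0.30428669  0.98515517
 -0.06065275]
--
[-0.1,-0.1,-31.1,0.0005,0.0001,0.0002,0],
[-0.1,-0.1,-31.1,0.0005,0.0001,0.0002,0],
[-0.1,-0.2,-31.1,0.0005,0.0001,0.0002,0],
[-0.1,-0.2,-31.1,0.0005,0.0001,0.0002,0],
[38.3,-17.5,-12.5,-0,-0,0.0113,0],
[38.1,-18,-12.5,-0,-0,0.0113,0],
[37.9,-18.4,-12.5,-0,-0,0.0113,0],
[37.7,-18.8,-12.5,-0,-0,0.0113,0],
--
[32.5,-22.5,-7.5,-0,-0,0,0],
[32.5,-22.5,-7.5,-0,-0,0,0],
[32.5,-22.5,-7.5,-0,-0,0,0],
[32.5,-22.5,-7.5,-0,-0,0,0],
```

apply_moves(
  series=[
    [0, 0, -15, 0, 0, 0, 0],
    [0, 0, -31, 0, 0, 0, 0],
    [0, 0, -40, 0, 0, 0, 0],
    [0, 0, -40, 0, 0, 0, 0],
    [38.3, -17.5, -12, 0, 0, 0.011, 0],
    [38, -18, -12, 0, 0, 0.011, 0],
    [38, -18.4, -12, 0, 0, 0.011, 0],
    [38, -18.8, -12, 0, 0, 0.011, 0],
  ],
)

```text
clock: 5.3
ee_pos: [558.5, 62.0, 199.6]
tcp_rot: [2.22, 2.223, 0.0]
wrist_force: [1.1, 0.1, -0.5]
opening: 16.4
```

apply_moves(
  series=[
    [32.5, -22.5, -7.5, 0, 0, 0, 0],
    [32.5, -22.5, -7.5, 0, 0, 0, 0],
    [32.5, -22.5, -7.5, 0, 0, 0, 0],
    [32.5, -22.5, -7.5, 0, 0, 0, 0],
    [0, 0, 0, 0, 0, 0, 0],
    [0, 0, 0, 0, 0, 0, 0],
    [0, 0, 0, 0, 0, 0, 0],
    [0, 0, 0, 0, 0, 0, 0],
  ],
)

```text
clock: 6.1
ee_pos: [470.2, 188.7, 228.1]
tcp_rot: [2.222, 2.22, -0.002]
wrist_force: [0.8, -0.6, -1.3]
opening: 16.8
```

```bash
python3 - <<'E'
from h import *
rep();s,p,d,K,T=snap("wrist","w3");n="wrist"
for nm in["tray","file"]:
    for i,r in enumerate(robot.regions_of(nm,n)):
        m=r["region"];v,u=np.nonzero(m&(d>0));np.save(f"w3_{nm}{i}.npy",m)
        P=deproj(n,K,T,np.stack([u,v],1),d[v,u])
        print(n,nm,round(r["score"],2),np.round(r["location"]),len(u),"med",np.round(np.median(P,0)),"lo",np.round(np.percentile(P,2,axis=0)),"hi",np.round(np.percentile(P,98,axis=0)))
rep()
E
```

```text
6.1 pos [470.2 188.7 228.1] yaw 1.57 z [-0.001 -0.001 -1.   ] open 16.8 F [ 0.8 -0.6 -1.3] j [ 0.03  0.28 -0.56  1.65  0.16  1.26 -0.56]
wrist tray 0.95 [290. 110.] 22414 med [512. 265.   4.] lo [409. 176.   2.] hi [615. 367.  12.]
wrist tray 0.62 [436. 265.] 2031 med [733.  59.  26.] lo [703.  17.   3.] hi [777.  92.  28.]
wrist file 0.67 [252. 193.] 8517 med [470. 218. 209.] lo [462. 150. 207.] hi [478. 278. 221.]
6.25 pos [469.9 189.4 228.1] yaw 1.571 z [-0.001 -0.    -1.   ] open 16.5 F [ 0.3 -0.   0.1] j [ 0.03  0.28 -0.56  1.65  0.16  1.26 -0.56]
```

View pics/w3.png

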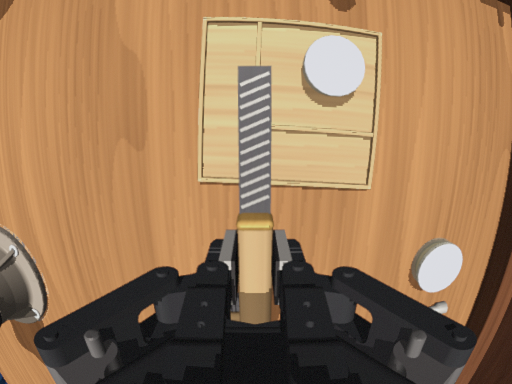

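```bash
python3 - <<'E'
from h import *
D=np.load("w3.npz");d,K,T=D["d"],D["K"],D["T"];m=np.load("w3_tray0.npy")
for nm,mm in(("w",m),):
    k=cv2.erode(mm.astype(np.uint8),np.ones((2,2)))>0
    v,u=np.nonzero(k&(d>0));P=deproj("wrist",K,T,np.stack([u,v],1),d[v,u]);rim=P[(P[:,2]>9)&(P[:,2]<15)]
    r=cv2.minAreaRect(rim[:,:2].astype(np.float32));print(np.round(r[0],1),np.round(r[1],1),round(r[2],2),len(rim),"floor z",np.round(np.percentile(P[:,2],[5,30,50,95]),1))
    f=P[(P[:,2]<7)&(P[:,2]>1)]
c=onplane("wrist",K,T,[[199,182],[371,188],[381,33],[205,17]],12);print(np.round(c,1));print("centre",c.mean(0).round(1))
print("edges",[np.linalg.norm(c[i]-c[(i+1)%4]).round(1) for i in range(4)],"yaw",[np.degrees(np.arctan2(*(c[b]-c[a])[[1,0]])).round(1) for a,b in((0,1),(3,2),(0,3),(1,2))])
v=onplane("wrist",K,T,[[268,128],[374,134],[259,23]],12);print("dividers",v.round(1))
# file in hand
mf=np.load("w3_file0.npy");v,u=np.nonzero(mf&(d>0));P=deproj("wrist",K,T,np.stack([u,v],1),d[v,u]);P=P[P[:,2]>190]
c0=P[:,:2].mean(0);w,V=np.linalg.eigh(np.cov((P[:,:2]-c0).T));ax=V[:,1]*np.sign(V[1,1]);t=(P[:,:2]-c0)@ax
print("file yaw",np.degrees(np.arctan2(ax[1],ax[0])),"tip",c0+ax*t.max(),"bladez",np.median(P[t>0,2]), "slope",np.polyfit(t[t>10],P[t>10,2],1))
E
```

```text
[512.6 270.4] [195.4 212.4] 87.42 2993 floor z [ 2.2  3.1  3.6 11.5]
[[403.7 177.3  12. ]
 [614.3 170.   12. ]
 [621.5 362.6  12. ]
 [413.3 372.9  12. ]]
centre [513.2 270.7  12. ]
edges [np.float64(210.7), np.float64(192.8), np.float64(208.5), np.float64(195.8)] yaw [np.float64(-2.0), np.float64(-2.8), np.float64(87.2), np.float64(87.8)]
dividers [[485.  240.2  12. ]
 [612.9 236.9  12. ]
 [475.  363.2  12. ]]
file yaw 90.04956836331301 tip [469.91045159 280.95883043] bladez 208.18097263991882 slope [-2.65066519e-03  2.08244067e+02]
```

```bash
python3 - <<'E'
from h import *
Rt=down(np.radians(87.5))
plan([([440,261.7,80],Rt,5),([440,261.7,31],Rt,2)],0)
E
```

```text
--
[14.5,-6,29.6,-0.0001,0.0001,0.0087,0],
[14.4,-6.1,29.6,-0.0001,0.0001,0.0087,0],
[14.4,-6.2,29.6,-0.0001,0.0001,0.0087,0],
[14.3,-6.4,29.6,-0.0001,0.0001,0.0087,0],
[14.2,-6.5,29.6,-0.0001,0.0001,0.0087,0],
[-0,0,24.5,-0.0001,-0.0001,0,0],
[-0,0,24.5,-0.0001,-0.0001,0,0],
```

apply_moves(
  series=[
    [14.5, -6, 29.5, 0, 0, 0.0087, 0],
    [14.4, -6.1, 29.5, 0, 0, 0.0087, 0],
    [14.4, -6.2, 29.5, 0, 0, 0.0087, 0],
    [14.3, -6.4, 29.5, 0, 0, 0.0087, 0],
    [14.2, -6.5, 29.5, 0, 0, 0.0087, 0],
    [0, 0, 10, 0, 0, 0, 0],
    [0, 0, 0, 0, 0, 0, 0],
    [0, 0, 0, 0, 0, 0, 0],
  ],
)

```text
clock: 7.05
ee_pos: [440.9, 261.9, 71.9]
tcp_rot: [2.268, 2.172, 0.002]
wrist_force: [-0.2, 0.6, -0.5]
opening: 16.4
```

```bash
python3 - <<'E'
from h import *
for i in range(3): rep();snap("wrist","w4_%d"%i)
E
```

```text
7.05 pos [440.9 261.9  71.9] yaw 1.528 z [ 0.002 -0.    -1.   ] open 16.4 F [-0.2  0.6 -0.5] j [-0.16  0.47 -0.53  1.83  0.29  0.92 -0.87]
7.1 pos [441.3 262.2  72.4] yaw 1.527 z [ 0.003  0.001 -1.   ] open 16.5 F [-0.8 -0.7  0.9] j [-0.16  0.47 -0.53  1.83  0.29  0.92 -0.87]
7.15 pos [441.3 262.3  72.6] yaw 1.527 z [ 0.003  0.001 -1.   ] open 16.2 F [ 0.2 -0.2 -0.5] j [-0.16  0.47 -0.53  1.83  0.29  0.92 -0.87]
```

View pics/w4_2.png

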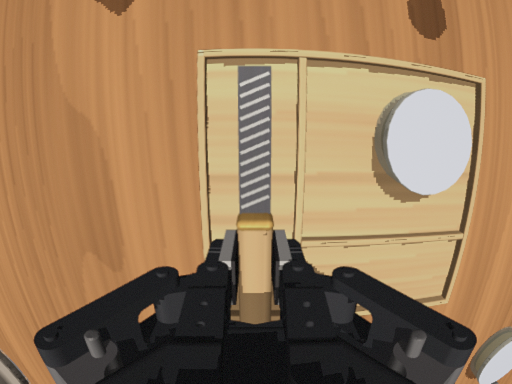

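apply_moves(
  series=[
    [0, 0, 20, 0, 0, 0, 0],
    [0, 0, 14, 0, 0, 0, 0],
    [0, 0, 7, 0, 0, 0, 0],
    [0, 0, 0, 0, 0, 0, 0],
    [0, 0, 0, 0, 0, 0, 0.3],
    [0, 0, 0, 0, 0, 0, 0.3],
    [0, 0, 0, 0, 0, 0, 0.3],
    [0, 0, 0, 0, 0, 0, 0.3],
  ],
)

```text
clock: 8.0
ee_pos: [439.6, 262.8, 30.2]
tcp_rot: [2.267, 2.175, 0.001]
wrist_force: [-0.3, 0.0, 1.3]
opening: 25.5
```

apply_moves(
  series=[
    [0, 0, -10, 0, 0, 0, 0.3],
    [0, 0, -30, 0, 0, 0, 0.4],
    [0, 0, -40, 0, 0, 0, 0.55],
    [0, 0, -45, 0, 0, 0, 0.55],
    [-40, 0, -20, 0, 0, 0, 0.55],
    [-40, 0, 0, 0, 0, 0, 0.55],
    [0, 0, 0, 0, 0, 0, 0.55],
    [0, 0, 0, 0, 0, 0, 0.55],
  ],
)

```text
clock: 8.8
ee_pos: [436.3, 181.7, 175.7]
tcp_rot: [2.269, 2.171, 0.001]
wrist_force: [-0.6, 1.3, 0.7]
opening: 47.0
```

```bash
python3 - <<'E'
from h import *
rep();s,p,d,K,T=snap("wrist","w5");n="wrist"
for nm in["file","tray"]:
    for i,r in enumerate(robot.regions_of(nm,n)):
        m=r["region"];v,u=np.nonzero(m&(d>0));np.save(f"w5_{nm}{i}.npy",m)
        P=deproj(n,K,T,np.stack([u,v],1),d[v,u])
        print(n,nm,round(r["score"],2),np.round(r["location"]),len(u),"med",np.round(np.median(P,0)),"lo",np.round(np.percentile(P,2,axis=0)),"hi",np.round(np.percentile(P,98,axis=0)))
plan([([456.5,-48,150],down(np.radians(91.4)),7),([456.5,-48,70],down(np.radians(91.4)),2)],.55)
E
```

```text
8.8 pos [436.3 181.7 175.7] yaw 1.527 z [ 0.001 -0.    -1.   ] open 47.0 F [-0.6  1.3  0.7] j [ 0.04  0.26 -0.56  1.81  0.15  1.11 -0.62]
wrist file 0.68 [254.  96.] 2992 med [440. 269.  20.] lo [429. 199.   3.] hi [450. 351.  23.]
wrist file 0.27 [271. 316.] 300 med [451.  16.  11.] lo [435.   9.   0.] hi [470.  18.  16.]
wrist tray 0.88 [314. 105.] 30703 med [502. 258.   4.] lo [409. 176.   2.] hi [615. 364.  12.]
--
[-33,4.3,3.6,-0,-0.0001,-0.0091,0.55],
[-33.1,4,3.6,-0,-0.0001,-0.0091,0.55],
[-33.1,3.7,3.6,-0,-0.0001,-0.0091,0.55],
[-33.1,3.4,3.6,-0,-0.0001,-0.0091,0.55],
[-33.2,3.1,3.6,-0,-0.0001,-0.0091,0.55],
[-33.2,2.8,3.6,-0,-0.0001,-0.0091,0.55],
[-33.2,2.5,3.6,-0,-0.0001,-0.0091,0.55],
[-0,0,40,-0,-0.0001,0,0.55],
--
[-0,0,40,-0,-0.0001,0,0.55],
```

View pics/w5.png

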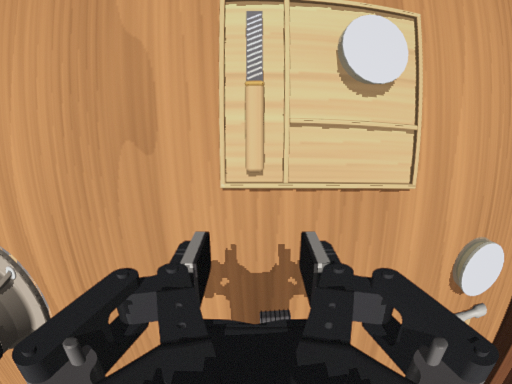

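The picture shows the file lying flat in the long compartment (254, 12–172), about central. Next is the wooden brush (the blue one isn't meant).

apply_moves(
  series=[
    [-33, 4.3, 3.6, 0, 0, -0.009, 0.55],
    [-33, 4, 3.6, 0, 0, -0.009, 0.55],
    [-33, 3.7, 3.6, 0, 0, -0.009, 0.55],
    [-33, 3.4, 3.6, 0, 0, -0.009, 0.55],
    [-33, 3.1, 3.6, 0, 0, -0.009, 0.55],
    [-33.3, 2.8, 3.6, 0, 0, -0.009, 0.55],
    [-33.3, 2.5, 3.6, 0, 0, -0.009, 0.55],
    [0, 0, 40, 0, 0, 0, 0.55],
  ],
)

```text
clock: 9.75
ee_pos: [462.0, -54.3, 112.9]
tcp_rot: [2.197, 2.23, 0.008]
wrist_force: [1.2, -1.1, -0.4]
opening: 46.8
```

apply_moves(
  series=[
    [0, 0, 40, 0, 0, 0, 0.55],
    [0, 0, 0, 0, 0, 0, 0.55],
    [0, 0, 0, 0, 0, 0, 0.55],
    [0, 0, 0, 0, 0, 0, 0.55],
    [0, 0, 0, 0, 0, 0, 0.55],
    [0, 0, 0, 0, 0, 0, 0.55],
    [0, 0, 0, 0, 0, 0, 0.55],
    [0, 0, 0, 0, 0, 0, 0.55],
  ],
)

```text
clock: 10.55
ee_pos: [456.8, -49.3, 70.3]
tcp_rot: [2.197, 2.245, 0.001]
wrist_force: [0.6, 0.1, 0.6]
opening: 47.0
```

```bash
python3 - <<'E'
from pose import *
rep();s,p,d,K,T=snap("wrist","w6")
r=robot.regions_of("brush","wrist");print([(x["score"],x["location"]) for x in r])
bar("w6",r[0]["region"],0);rep()
E
```

```text
10.55 pos [456.8 -49.3  70.3] yaw 1.592 z [ 0.001 -0.    -1.   ] open 47.0 F [0.6 0.1 0.6] j [ 0.4   0.35 -0.4   1.98  0.18  0.85 -0.08]
[(0.66, [252.4, 178.5]), (0.56, [106.8, 252.8])]
rect [454.3 -40.1] [115.   40.3] 89.72
-70.0 414 lat [-8.3 -0.   8.3] z [15.1 17.  18. ]
-56.0 472 lat [-8.9 -0.7  8.1] z [14.7 16.9 18. ]
-42.0 529 lat [-8.7 -0.1  9.1] z [14.6 16.9 17.9]
-29.0 572 lat [-8.5  0.4  8.9] z [14.8 16.9 18. ]
-15.0 719 lat [-16.8   0.4  16.5] z [14.1 16.7 17.8]
-1.0 1444 lat [-18.5  -0.2  18.7] z [16.5 17.4 18.3]
13.0 1404 lat [-17.7   0.4  18.1] z [13.5 14.6 16.4]
27.0 1430 lat [-18.2  -0.2  17.8] z [13.5 14.5 15.4]
ends [455.8 -95.1] [453.6  16.4] len 111.5 yaw 91.2
10.65 pos [456.6 -49.2  70. ] yaw 1.592 z [ 0. -0. -1.] open 47.2 F [ 0.1 -1.  -0.7] j [ 0.4   0.35 -0.4   1.98  0.18  0.85 -0.08]
```

View pics/w6.png

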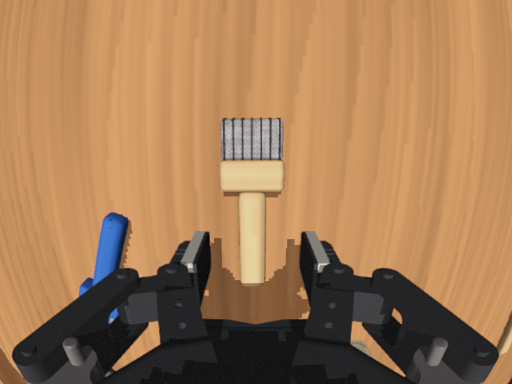

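apply_moves(
  series=[
    [0.5, -1.5, 20, 0, 0, 0, 0.55],
    [0.5, 0, 18, 0, 0, 0, 0.55],
    [0, 0, 8, 0, 0, 0, 0.55],
    [0, 0, 0, 0, 0, 0, 0],
    [0, 0, 0, 0, 0, 0, 0],
    [0, 0, 0, 0, 0, 0, 0],
    [0, 0, 0, 0, 0, 0, 0],
    [0, 0, 0, 0, 0, 0, 0],
  ],
  grip_force=50,
)

```text
clock: 11.45
ee_pos: [455.6, -48.3, 24.4]
tcp_rot: [2.197, 2.244, 0.001]
wrist_force: [-0.5, -0.3, 3.1]
opening: 16.5
```

```bash
python3 - <<'E'
from h import *
rep()
plan([([455.5,-48,134],down(np.radians(91.4)),4),([549.5,205.9,100],down(np.radians(177.5)),12)],0)
E
```

```text
11.45 pos [455.6 -48.3  24.4] yaw 1.592 z [ 0.001 -0.    -1.   ] open 16.5 F [-0.5 -0.3  3.1] j [ 0.37  0.43 -0.38  2.02  0.23  0.74 -0.12]
--
[0.1,0,-27.4,0.0003,0.0001,-0.0007,0],
[0.1,0,-27.4,0.0003,0.0001,-0.0007,0],
[0.1,0,-27.4,0.0003,0.0001,-0.0007,0],
[0.1,-0,-27.4,0.0003,0.0001,-0.0007,0],
[21,8.3,2.8,0,-0,-0.1252,0],
[19.8,10.9,2.8,0,-0,-0.1252,0],
[18.2,13.3,2.8,0,-0,-0.1252,0],
[16.4,15.5,2.8,0,-0,-0.1252,0],
--
[14.4,17.4,2.8,0,-0,-0.1252,0],
[12.1,19,2.8,0,-0,-0.1252,0],
[9.6,20.4,2.8,0,-0,-0.1252,0],
[7,21.4,2.8,0,-0,-0.1252,0],
[4.3,22.2,2.8,0,-0,-0.1252,0],
[1.5,22.5,2.8,0,-0,-0.1252,0],
[-1.4,22.5,2.8,0,-0,-0.1252,0],
[-4.2,22.2,2.8,0,-0,-0.1252,0],
```

apply_moves(
  series=[
    [0, 0, -15, 0, 0, 0, 0],
    [0, 0, -30, 0, 0, 0, 0],
    [0, 0, -32, 0, 0, 0, 0],
    [0, 0, -32, 0, 0, -0.003, 0],
    [21, 8.3, 2.8, 0, 0, -0.125, 0],
    [19.8, 10.9, 2.8, 0, 0, -0.125, 0],
    [18.2, 13.3, 2.8, 0, 0, -0.125, 0],
    [16.4, 15.5, 2.8, 0, 0, -0.125, 0],
  ],
)

```text
clock: 12.25
ee_pos: [486.6, 37.1, 121.8]
tcp_rot: [1.563, 2.725, -0.0]
wrist_force: [-0.3, -0.0, -0.6]
opening: 16.5
```

apply_moves(
  series=[
    [14.4, 17.4, 2.8, 0, 0, -0.125, 0],
    [12.1, 19, 2.8, 0, 0, -0.125, 0],
    [9.6, 20.4, 2.8, 0, 0, -0.125, 0],
    [7, 21.4, 2.8, 0, 0, -0.125, 0],
    [4.3, 22.2, 2.8, 0, 0, -0.125, 0],
    [1.5, 22.5, 2.8, 0, 0, -0.125, 0],
    [-1.4, 22.5, 2.8, 0, 0, -0.125, 0],
    [-4.2, 22.2, 2.8, 0, 0, -0.125, 0],
  ],
)

```text
clock: 13.05
ee_pos: [549.6, 206.1, 99.0]
tcp_rot: [-0.065, -3.141, 0.001]
wrist_force: [-0.1, -0.3, 0.4]
opening: 16.8
```

apply_moves(
  series=[
    [0, 0, 0, 0, 0, 0, 0],
    [0, 0, 0, 0, 0, 0, 0],
    [0, 0, 0, 0, 0, 0, 0],
    [0, 0, 0, 0, 0, 0, 0],
    [0, 0, 0, 0, 0, 0, 0],
    [0, 0, 0, 0, 0, 0, 0],
    [0, 0, 0, 0, 0, 0, 0],
    [0, 0, 0, 0, 0, 0, 0],
  ],
)

```text
clock: 13.85
ee_pos: [549.3, 205.5, 99.2]
tcp_rot: [0.073, 3.141, -0.0]
wrist_force: [0.2, -0.2, -0.3]
opening: 16.5
```

```bash
python3 - <<'E'
from h import *
rep();snap("wrist","w7");rep()
plan([([549.5,205.9,50],down(np.radians(177.5)),4)],0)
E
```

```text
13.85 pos [549.3 205.5  99.2] yaw 3.095 z [ 0. -0. -1.] open 16.5 F [ 0.2 -0.2 -0.3] j [ 0.11  0.62 -0.74  1.59  0.45  1.1   0.78]
13.9 pos [549.3 205.6  99.2] yaw 3.095 z [ 0. -0. -1.] open 16.6 F [-0.1 -0.5  0.1] j [ 0.11  0.62 -0.74  1.59  0.45  1.1   0.78]
--
[-0.1,0.1,12.3,-0,0,-0.0007,0],
[-0.1,0.1,12.3,-0,0,-0.0007,0],
[-0.1,0.1,12.3,-0,0,-0.0007,0],
[-0.1,0.1,12.3,-0,0,-0.0007,0],
```

View pics/w7.png

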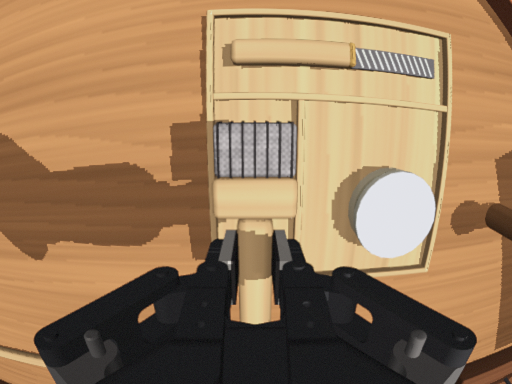

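apply_moves(
  series=[
    [0, 0.2, 30, 0, 0, 0, 0],
    [0, 0.2, 24, 0, 0, 0, 0],
    [0, 0, 10, 0, 0, 0, 0],
    [0, 0, 5, 0, 0, 0, 0],
    [0, 0, 0, 0, 0, 0, 0],
    [0, 0, 0, 0, 0, 0, 0.3],
    [0, 0, 0, 0, 0, 0, 0.3],
    [0, 0, 0, 0, 0, 0, 0.3],
  ],
)

```text
clock: 14.7
ee_pos: [550.0, 206.4, 31.2]
tcp_rot: [0.073, 3.139, 0.001]
wrist_force: [0.3, 0.5, 0.2]
opening: 25.4
```

apply_moves(
  series=[
    [0, 0, 0, 0, 0, 0, 0.3],
    [0, 0, -10, 0, 0, 0, 0.3],
    [0, 0, -30, 0, 0, 0, 0.4],
    [0, 0, -40, 0, 0, 0, 0.55],
    [0, 0, -45, 0, 0, 0, 0.55],
    [-30, 0, -45, 0, 0, 0, 0.55],
    [-30, 0, -40, 0, 0, 0, 0.55],
    [0, 0, 0, 0, 0, 0, 0.55],
  ],
)

```text
clock: 15.5
ee_pos: [613.7, 203.6, 244.9]
tcp_rot: [0.081, 3.125, 0.01]
wrist_force: [0.6, -0.4, 0.4]
opening: 47.3
```

```bash
python3 - <<'E'
from pose import *
rep();s,p,d,K,T=snap("wrist","w8")
for nm in("brush","file"):
    r=robot.regions_of(nm,"wrist");print(nm,[(x["score"],x["location"]) for x in r]);bar("w8",r[0]["region"],0)
E
```

```text
15.5 pos [613.7 203.6 244.9] yaw 3.09 z [ 0.016  0.006 -1.   ] open 47.3 F [ 0.6 -0.4  0.4] j [ 0.09  0.61 -0.76  1.22  0.41  1.44  0.9 ]
brush [(0.69, [25.4, 6.4]), (0.65, [252.6, 93.1]), (0.44, [68.1, 268.7])]
rect [ 342.9 -114.1] [133.1  24.3] 71.38
-58.0 76 lat [-8.4  1.3 13.1] z [12.3 14.2 15.5]
-44.0 69 lat [-10.1  -0.1  12.3] z [12.8 15.  17. ]
-30.0 141 lat [-12.2  -3.5  10. ] z [ 4.5 16.4 18.2]
-15.0 58 lat [-6.3  0.9  8.8] z [ 7.2 15.7 18. ]
-1.0 57 lat [-3.5  1.3  8.1] z [12.1 16.8 18.1]
13.0 65 lat [-4.6 -0.2  7.2] z [ 8.2 16.6 18.2]
28.0 65 lat [-5.6 -0.3  6.2] z [11.4 16.8 18.4]
42.0 117 lat [-6.1 -0.7  6.6] z [ 6.4 14.8 17.6]
ends [ 329.  -160.4] [360.1 -50.3] len 114.4 yaw 74.2
file [(0.59, [297.6, 24.9])]
rect [438. 275.] [160.3  24.9] 87.14
-72.0 290 lat [-7.4 -0.5 16.5] z [10.7 20.7 22.2]
-53.0 288 lat [-7.5 -1.  10. ] z [12.4 21.  22.2]
-33.0 270 lat [-7.8 -0.3  9.8] z [17.1 20.9 22.2]
-13.0 277 lat [-8.  -1.  15.4] z [11.4 20.8 22.2]
6.0 208 lat [-7.5 -0.3  8.2] z [ 7.9 10.3 21.6]
26.0 217 lat [-7.4 -0.1 11. ] z [ 6.8  9.6 10.5]
46.0 208 lat [-7.6 -0.1 11. ] z [ 4.8  9.3 10.4]
65.0 199 lat [-7.9 -0.3  9.1] z [ 7.6  9.2 10.3]
ends [439.  195.5] [443.7 352.8] len 157.4 yaw 88.3
```

View pics/w8.png

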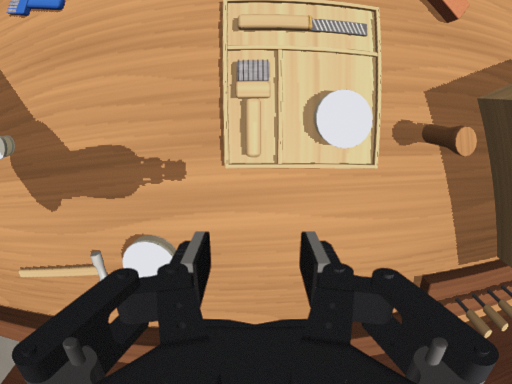

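```bash
python3 - <<'E'
from pose import *
D=np.load("w8.npz");d,K,T=D["d"],D["K"],D["T"]
v,u=np.mgrid[0:384,0:512];P=deproj("wrist",K,T,np.stack([u.ravel(),v.ravel()],1),d.ravel())
tc=np.array([512.8,270.5]);tx=np.array([np.cos(np.radians(-2.5)),np.sin(np.radians(-2.5))]);ty=np.array([-tx[1],tx[0]])
q=np.stack([(P[:,:2]-tc)@tx-31.5,(P[:,:2]-tc)@ty+63],1)
k=(np.abs(q[:,0])<68)&(np.abs(q[:,1])<28)&(P[:,2]>14)&(P[:,2]<30)&(d.ravel()>0)
print("brush in bay",np.percentile(q[k],[1,50,99],axis=0).round(1),np.percentile(P[k,2],[5,50,95]))
r=cv2.minAreaRect(q[k].astype(np.float32));print(r)
s,T=rep();plan([([570,-322,300],down(np.radians(178)),13)],1)
E
```

```text
brush in bay [[-54.1 -18. ]
 [-17.    1. ]
 [ 56.7  19.8]] [17.4015323  20.20401099 22.3320613 ]
((1.60467529296875, 1.4088687896728516), (113.93183135986328, 39.191253662109375), 0.010895510204136372)
15.65 pos [606.1 203.6 236.6] yaw 3.096 z [-0.001  0.    -1.   ] open 47.0 F [-0.7 -0.3 -1.2] j [ 0.09  0.61 -0.76  1.24  0.41  1.44  0.9 ]
--
[0.9,-40.5,-4.9,-0,-0.0001,-0.0008,1],
[1,-40.5,-4.9,-0,-0.0001,-0.0008,1],
[1,-40.5,-4.9,-0,-0.0001,-0.0008,1],
[1,-40.5,-4.9,-0,-0.0001,-0.0008,1],
[1.1,-40.5,-4.9,-0,-0.0001,-0.0008,1],
[1.1,-40.5,-4.9,-0,-0.0001,-0.0008,1],
[1.1,-40.5,-4.9,-0,-0.0001,-0.0008,1],
[1.2,-40.5,-4.9,-0,-0.0001,-0.0008,1],
--
[1.2,-40.5,-4.9,-0,-0.0001,-0.0008,1],
[1.2,-40.5,-4.9,-0,-0.0001,-0.0008,1],
[1.3,-40.5,-4.9,-0,-0.0001,-0.0008,1],
[1.3,-40.5,-4.9,-0,-0.0001,-0.0008,1],
[1.3,-40.5,-4.9,-0,-0.0001,-0.0008,1],
```

apply_moves(
  series=[
    [1, -40, -5, 0, 0, 0, 1],
    [1, -40, -5, 0, 0, 0, 1],
    [1, -40.5, -5, 0, 0, 0, 1],
    [1, -40.5, -5, 0, 0, 0, 1],
    [1, -40.5, -5, 0, 0, 0, 1],
    [1, -40.5, -5, 0, 0, 0, 1],
    [1, -40.5, -5, 0, 0, 0, 1],
    [1, -40.5, -5, 0, 0, 0, 1],
  ],
)

```text
clock: 16.45
ee_pos: [581.8, -119.7, 275.1]
tcp_rot: [-0.07, -3.136, -0.0]
wrist_force: [0.7, -0.2, -0.2]
opening: 85.5
```

apply_moves(
  series=[
    [1.2, -40.5, -5, 0, 0, 0, 1],
    [1.2, -40.5, -5, 0, 0, 0, 1],
    [1.2, -40.5, -5, 0, 0, 0, 1],
    [1.2, -40.5, -5, 0, 0, 0, 1],
    [1.2, -40.5, -4, 0, 0, -0.01, 1],
    [0, 0, 0, 0, 0, 0, 1],
    [0, 0, 0, 0, 0, 0, 1],
    [0, 0, 0, 0, 0, 0, 1],
  ],
)

```text
clock: 17.25
ee_pos: [568.5, -318.3, 299.6]
tcp_rot: [-0.052, -3.139, -0.004]
wrist_force: [-0.4, 0.2, -0.1]
opening: 85.4
```

apply_moves(
  series=[
    [0, 0, 0, 0, 0, 0, 1],
    [0, 0, 0, 0, 0, 0, 1],
    [0, 0, 0, 0, 0, 0, 1],
    [0, 0, 0, 0, 0, 0, 1],
    [0, 0, 0, 0, 0, 0, 1],
    [0, 0, 0, 0, 0, 0, 1],
    [0, 0, 0, 0, 0, 0, 1],
    [0, 0, 0, 0, 0, 0, 1],
  ],
)

```text
clock: 18.05
ee_pos: [568.7, -321.0, 300.8]
tcp_rot: [-0.057, -3.141, 0.0]
wrist_force: [0.0, -0.1, -0.4]
opening: 85.3
```

```bash
python3 - <<'E'
from pose import *
rep();s,p,d,K,T=snap("wrist","w9")
for nm in("stick","stand"):
    for i,r in enumerate(robot.regions_of(nm,"wrist")):
        m=r["region"];v,u=np.nonzero(m&(d>0));np.save(f"w9_{nm}{i}.npy",m)
        P=deproj("wrist",K,T,np.stack([u,v],1),d[v,u])
        print(nm,round(r["score"],2),np.round(r["location"]),len(u),"med",np.round(np.median(P,0)),"lo",np.round(np.percentile(P,2,axis=0)),"hi",np.round(np.percentile(P,98,axis=0)))
rep()
E
```

```text
18.05 pos [ 568.7 -321.   300.8] yaw 3.105 z [-0. -0. -1.] open 85.3 F [ 0.  -0.1 -0.4] j [ 0.86  0.6  -0.7   1.06  0.38  1.59  1.79]
stick 0.77 [176.  39.] 968 med [ 385. -425.   17.] lo [ 340. -465.   -0.] hi [ 448. -394.   22.]
stick 0.58 [57. 22.] 1026 med [ 327. -627.   26.] lo [ 298. -710.   15.] hi [ 349. -529.   32.]
stick 0.57 [250. 115.] 2022 med [ 500. -324.  157.] lo [ 467. -340.  112.] hi [ 539. -311.  177.]
stick 0.57 [510. 173.] 95 med [593. 170.   5.] lo [557. 167.  -1.] hi [613. 172.  12.]
stand 0.72 [244. 172.] 4881 med [ 564. -332.  105.] lo [ 511. -370.    4.] hi [ 637. -290.  132.]
18.2 pos [ 568.7 -321.   300.8] yaw 3.105 z [ 0. -0. -1.] open 85.2 F [-0.6  0.1  0.7] j [ 0.86  0.6  -0.7   1.06  0.38  1.59  1.79]
```

View pics/w9.png

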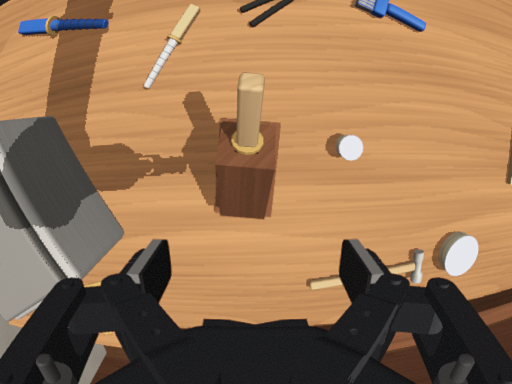

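```bash
python3 - <<'E'
from pose import *
D=np.load("w9.npz");d,K,T=D["d"],D["K"],D["T"]
# stick axis from points and stand yaw
m=np.load("w9_stick2.npy");m=cv2.erode(m.astype(np.uint8),np.ones((3,3)))>0
v,u=np.nonzero(m&(d>0));P=deproj("wrist",K,T,np.stack([u,v],1),d[v,u]);P=P[P[:,2]>100]
x,y,z=P.T
for a in range(460,545,8):
    q=(x>=a)&(x<a+8)
    if q.sum()>5:print(a,q.sum(),"y",np.percentile(y[q],[2,50,98]).round(1),"z",np.percentile(z[q],[5,50,95]).round(1))
# plane of top face via ransac
best=0;rng=np.random.default_rng(0);s=None
for _ in range(500):
    i=rng.choice(len(P),3,False);nn=np.cross(P[i[1]]-P[i[0]],P[i[2]]-P[i[0]]);L=np.linalg.norm(nn)
    if L<50:continue
    nn/=L;k=np.abs((P-P[i[0]])@nn)<1.5
    if k.sum()>best:best=k.sum();s=k
c=P[s].mean(0);U,S,V=np.linalg.svd(P[s]-c);n=V[2]*np.sign(V[2,2]);print("plane n",n.round(3),"c",c.round(1),"inl",best,len(P),"incl",np.degrees(np.arccos(n[2])).round(1),"axis",V[0].round(3))
yl=[np.percentile(y[s],[1,99])];print(yl)
ax=V[0]*np.sign(V[0,2]);t=(P[s]-c)@ax;print("t range",np.percentile(t,[1,99]).round(1))
# stand yaw
ms=np.load("w9_stand0.npy")
v,u=np.nonzero(ms&(d>0));Q=deproj("wrist",K,T,np.stack([u,v],1),d[v,u])
i=Q[:,2].argsort()[-30:];print("stand high edge",Q[i].mean(0).round(1))
c4=onplane("wrist",K,T,[[220,121],[280,123]],92);print("front edge?",c4.round(1))
E
python3 -c "
import cv2;i=cv2.imread('pics/w9.png')[0:240,130:330];cv2.imwrite('pics/w9c.png',cv2.resize(i,None,fx=2.5,fy=2.5,interpolation=2))"
```

```text
460 28 y [-328.1 -323.8 -317. ] z [164.  166.2 168.2]
468 188 y [-329.3 -320.9 -311. ] z [167.2 170.7 175.1]
476 234 y [-331.1 -321.1 -311.3] z [173.6 175.9 177.7]
484 234 y [-331.8 -321.9 -312.3] z [166.1 170.  174.5]
492 207 y [-332.6 -323.  -313.3] z [158.  161.7 165.6]
500 189 y [-333.3 -323.6 -314.3] z [149.6 153.6 158.6]
508 161 y [-334.2 -324.9 -316.3] z [142.6 146.2 149.8]
516 173 y [-338.6 -326.3 -315.6] z [129.8 137.  142.1]
524 207 y [-341.6 -326.7 -312.6] z [112.3 127.9 132.7]
532 164 y [-338.5 -327.2 -314.9] z [119.6 123.1 125.8]
plane n [ 0.7   -0.083  0.709] c [ 504.7 -324.1  153. ] inl 1277 1789 incl 44.8 axis [ 0.704 -0.083 -0.705]
[array([-335.80190163, -312.28886945])]
t range [-44.3  35.3]
stand high edge [ 553.4 -328.3  133.1]
front edge? [[ 507.6 -356.9   92. ]
 [ 512.4 -290.5   92. ]]
```

View pics/w9c.png

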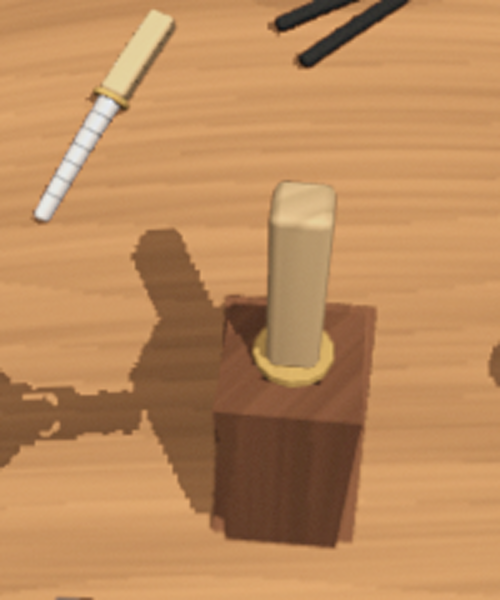

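```bash
python3 - <<'E'
from h import *
Rt=down(np.radians(173.4))
plan([([499,-323.4,235],Rt,3),([499,-323.4,175],Rt,3)],1)
E
```

```text
--
[23.2,-1.6,21.9,-0,0,0.0263,1],
[23.1,-2.3,21.9,-0,0,0.0263,1],
[23.1,-2.9,21.9,-0,0,0.0263,1],
[0,0,20,-0,0,-0,1],
[0,0,20,-0,0,-0,1],
[0,0,20,-0,0,-0,1],
```

apply_moves(
  series=[
    [23.2, -1.6, 22, 0, 0, 0.0263, 1],
    [23.1, -2.3, 22, 0, 0, 0.0263, 1],
    [23.1, -2.9, 22, 0, 0, 0.0263, 1],
    [0, 0, 20, 0, 0, 0, 1],
    [0, 0, 20, 0, 0, 0, 1],
    [0, 0, 0, 0, 0, 0, 1],
    [0, 0, 0, 0, 0, 0, 1],
    [0, 0, 0, 0, 0, 0, 1],
  ],
)

```text
clock: 19.0
ee_pos: [500.1, -323.5, 196.3]
tcp_rot: [0.18, 3.134, -0.001]
wrist_force: [-0.6, 1.3, 0.4]
opening: 85.4
```

```bash
python3 - <<'E'
from h import *
rep();s,p,d,K,T=snap("wrist","w10");rep()
plan([([499,-323.4,142.5],down(np.radians(173.4)),3)],1)
E
```

```text
19.0 pos [ 500.1 -323.5  196.3] yaw 3.027 z [ 0.002 -0.001 -1.   ] open 85.4 F [-0.6  1.3  0.4] j [ 1.01  0.53 -0.7   1.45  0.34  1.29  1.74]
19.05 pos [ 500.1 -323.5  196.3] yaw 3.027 z [ 0.003 -0.001 -1.   ] open 85.1 F [-0.   0.3  0.1] j [ 1.01  0.53 -0.7   1.45  0.34  1.29  1.74]
--
[0.4,0,17.9,-0.0003,0.0009,0.0001,1],
[0.4,0,17.9,-0.0003,0.0009,0.0001,1],
[0.4,-0,17.9,-0.0003,0.0009,0.0001,1],
```

View pics/w10.png

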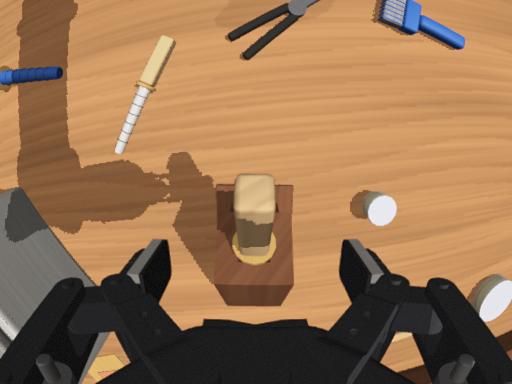

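apply_moves(
  series=[
    [0.4, 0, 20, 0, 0, 0, 1],
    [0.4, 0, 20, 0, 0, 0, 1],
    [0.4, 0, 13.5, 0, 0, 0, 1],
    [0, 0, 0, 0, 0, 0, 1],
    [0, 0, 0, 0, 0, 0, 1],
    [0, 0, 0, 0, 0, 0, 0.5],
    [0, 0, 0, 0, 0, 0, 0.4],
    [0, 0, 0, 0, 0, 0, 0.35],
  ],
  grip_force=90,
)

```text
clock: 19.85
ee_pos: [498.3, -323.4, 142.1]
tcp_rot: [0.181, 3.135, -0.001]
wrist_force: [0.0, -0.6, -0.6]
opening: 43.4
```

```bash
python3 - <<'E'
from h import *
rep();snap("wrist","w11")
E
```

```text
19.85 pos [ 498.3 -323.4  142.1] yaw 3.027 z [ 0.001 -0.001 -1.   ] open 43.4 F [ 0.  -0.6 -0.6] j [ 1.    0.57 -0.68  1.53  0.38  1.18  1.71]
```

View pics/w11.png

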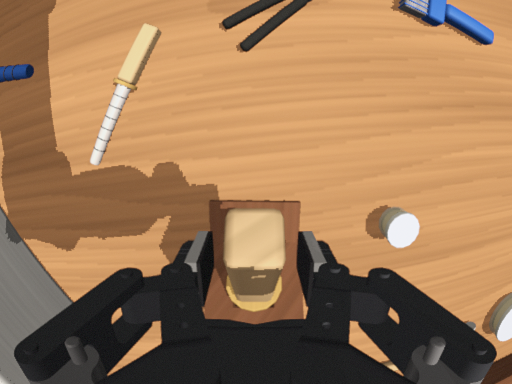

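Handle centred between the pads (≈254). Closing.

apply_moves(
  series=[
    [0, 0, 0, 0, 0, 0, 0],
    [0, 0, 0, 0, 0, 0, 0],
    [0, 0, 0, 0, 0, 0, 0],
    [0, 0, 0, 0, 0, 0, 0],
    [0, 0, 0, 0, 0, 0, 0],
    [0, 0, 0, 0, 0, 0, 0],
    [0, 0, 0, 0, 0, 0, 0],
    [0, 0, 0, 0, 0, 0, 0],
  ],
  grip_force=90,
)

```text
clock: 20.7
ee_pos: [497.9, -323.4, 141.8]
tcp_rot: [0.181, 3.136, -0.001]
wrist_force: [-1.8, -0.2, 5.6]
opening: 20.9
```

```bash
python3 - <<'E'
from h import *
s,T=rep();print(s["moment"])
u=np.array([-.7025,.0815,.707]);u/=np.linalg.norm(u)
Rt=T[:3,:3];p=s["ee_pos"]
plan([(p+u*135,Rt,9)],0);print(p+u*135)
E
```

```text
20.7 pos [ 497.9 -323.4  141.8] yaw 3.026 z [ 0.    -0.001 -1.   ] open 20.9 F [-1.8 -0.2  5.6] j [ 1.    0.57 -0.68  1.53  0.38  1.18  1.71]
[0.01816098 0.28981436 0.0070805 ]
--
[10.6,-0,-10.6,0,0,0,0],
[10.6,-0,-10.6,0,0,0,0],
[10.6,-0,-10.6,0,0,0,0],
[10.6,-0,-10.6,0,0,0,0],
[10.6,-0,-10.6,0,0,0,0],
[10.6,-0,-10.6,0,0,0,0],
[10.6,-0,-10.6,0,0,0,0],
[10.6,-0,-10.6,0,0,0,0],
--
[10.6,-0,-10.6,0,0,0,0],
[ 403.08553622 -312.37012897  237.22127244]
```

apply_moves(
  series=[
    [4, 0, -4, 0, 0, 0, 0],
    [6, 0, -6, 0, 0, 0, 0],
    [8, 0, -8, 0, 0, 0, 0],
    [8, 0, -8, 0, 0, 0, 0],
    [8, 0, -8, 0, 0, 0, 0],
    [8, 0, -8, 0, 0, 0, 0],
    [8, 0, -8, 0, 0, 0, 0],
    [8, 0, -8, 0, 0, 0, 0],
  ],
)

```text
clock: 21.5
ee_pos: [438.7, -316.5, 199.7]
tcp_rot: [-0.181, -3.135, -0.0]
wrist_force: [-0.3, 0.3, -1.4]
opening: 21.0
```

```bash
python3 - <<'E'
from h import *
s,T=rep();print(s["moment"]);snap("wrist","w12")
E
```

```text
21.5 pos [ 438.7 -316.5  199.7] yaw 3.026 z [-0.002  0.    -1.   ] open 21.0 F [-0.3  0.3 -1.4] j [ 1.13  0.42 -0.73  1.6   0.29  1.24  1.8 ]
[0.0426059  0.02513124 0.03521649]
```

View pics/w12.png

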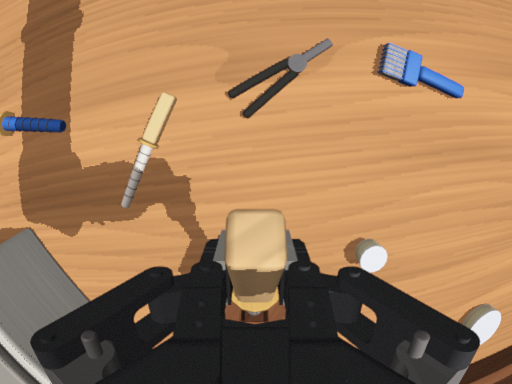

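apply_moves(
  series=[
    [8, 0, -8, 0, 0, 0, 0],
    [8, 0, -8, 0, 0, 0, 0],
    [8, 0, -8, 0, 0, 0, 0],
    [8, 0, -8, 0, 0, 0, 0],
    [8, 0, -8, 0, 0, 0, 0],
    [0, 0, -15, 0, 0, 0, 0],
    [0, 0, -25, 0, 0, 0, 0],
    [0, 0, -25, 0, 0, 0, 0],
  ],
)

```text
clock: 22.35
ee_pos: [399.7, -311.8, 305.3]
tcp_rot: [-0.181, -3.136, -0.0]
wrist_force: [1.2, 0.6, -0.8]
opening: 21.4
```

```bash
python3 - <<'E'
from h import *
s,T=rep();print(s["moment"]);
u=np.array([-.7025,.0815,.707]);print("tip est",s["ee_pos"]-u*155)
s,p,d,K,Tc=snap("scene","s12")
for r in robot.regions_of("stick","scene"):
    v,u_=np.nonzero(r["region"]&(d>0));P=deproj("scene",K,Tc,np.stack([u_,v],1),d[v,u_]);print(r["score"],r["location"],len(u_),np.percentile(P,[2,50,98],axis=0).round())
i=cv2.imread("pics/s12.png")[60:260,100:320];cv2.imwrite("pics/s12c.png",cv2.resize(i,None,fx=3,fy=3,interpolation=2))
E
```

```text
22.35 pos [ 399.7 -311.8  305.3] yaw 3.026 z [-0.001  0.    -1.   ] open 21.4 F [ 1.2  0.6 -0.8] j [ 1.22  0.27 -0.76  1.5   0.19  1.44  1.92]
[-0.00766207  0.04578759  0.02260088]
tip est [ 508.562223   -324.38440662  195.7220154 ]
0.73 [199.8, 138.3] 289 [[ -59. -562.    2.]
 [ 439. -318.  267.]
 [ 510. -303.  330.]]
0.43 [150.2, 164.1] 137 [[ 305. -703.   12.]
 [ 328. -637.   26.]
 [ 348. -542.   36.]]
0.39 [189.8, 181.2] 92 [[ 332. -468.    1.]
 [ 373. -420.   18.]
 [ 449. -390.   27.]]
0.37 [331.2, 235.3] 186 [[485. 188.   7.]
 [529. 205.  22.]
 [599. 225.  27.]]
```

View pics/s12c.png

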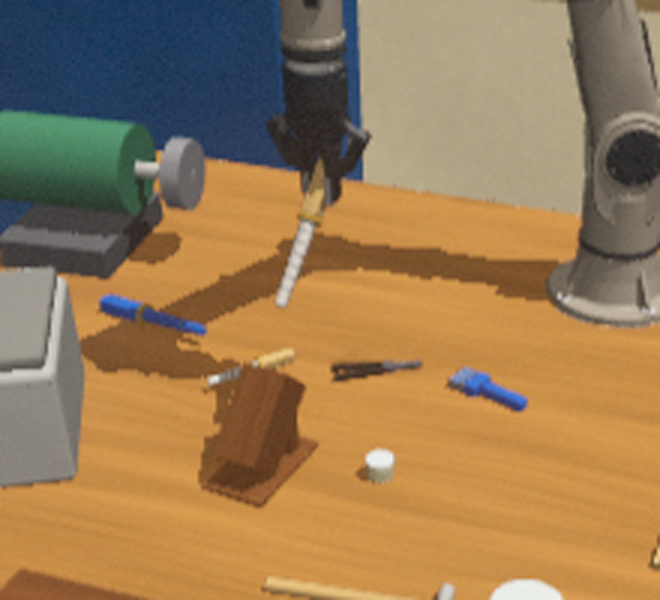

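apply_moves(
  series=[
    [0, 0, -5, 0, 0, 0.1, 0],
    [0, 0, -5, 0, 0, 0.14, 0],
    [0, 0, -5, 0, 0, 0.14, 0],
    [0, 0, -5, 0, 0, 0.1, 0],
    [0, 0, 0, 0, 0, 0.06, 0],
    [0, 0, 0, 0, -0.05, 0, 0],
    [0, 0, 0, 0, -0.1, 0, 0],
    [0, 0, 0, 0, -0.1, 0, 0],
  ],
)

```text
clock: 23.25
ee_pos: [400.4, -311.7, 323.3]
tcp_rot: [0.932, 2.746, -0.117]
wrist_force: [-0.1, 1.0, -0.6]
opening: 21.1
```

```bash
python3 -c "
from h import *
rep()"
```

```text
23.25 pos [ 400.4 -311.7  323.3] yaw 2.487 z [ 0.198 -0.151 -0.968] open 21.1 F [-0.1  1.  -0.6] j [ 1.28  0.05 -0.67  1.69  0.04  1.17  1.51]
```

apply_moves(
  series=[
    [-12, 0, 0, 0, -0.08, 0, 0],
    [-12, 0, 0, 0, -0.08, 0, 0],
    [-12, 0, 0, 0, -0.08, 0, 0],
    [-12, 0, 0, 0, -0.08, 0, 0],
    [-12, 0, 0, 0, -0.08, 0, 0],
    [-12, 0, 0, 0, -0.08, 0, 0],
    [0, 0, 0, 0, -0.05, 0, 0],
    [0, 0, 0, 0, 0, 0, 0],
  ],
)

```text
clock: 24.05
ee_pos: [449.2, -349.4, 351.8]
tcp_rot: [0.77, 2.263, -0.314]
wrist_force: [-0.8, 0.2, -1.2]
opening: 20.9
```

```bash
python3 - <<'E'
from h import *
s,T=rep();print(s["moment"]);
# stick axis in tool frame: at grasp tool down yaw173.4 
a0=down(3.026).T@np.array([-.7025,.0815,.707]);u=T[:3,:3]@a0;print("axis est",u.round(3),"from vert",np.degrees(np.arccos(u[2])))
for n in("scene","wrist"):
    s,p,d,K,Tc=snap(n,n[0]+"13")
    for r in robot.regions_of("stick",n)[:2]:
        v,u_=np.nonzero(r["region"]&(d>0));P=deproj(n,K,Tc,np.stack([u_,v],1),d[v,u_]);P=P[P[:,2]>200]
        if len(P)>30:
            c=np.median(P,0);P=P[np.linalg.norm(P-c,axis=1)<130];c=P.mean(0);V=np.linalg.svd(P-c)[2][0];V*=-np.sign(V[0]);print(n,r["score"],r["location"],len(P),np.percentile(P,[2,50,98],axis=0).round(),"axis",V.round(3),np.degrees(np.arccos(V[2])).round(1))
i=cv2.imread("pics/s13.png")[40:240,100:320];i=cv2.resize(i,(440,400),interpolation=2);j=cv2.resize(cv2.imread("pics/w13.png"),(360,270));o=np.zeros((400,800,3),np.uint8);o[:,:440]=i;o[:270,440:]=j;cv2.imwrite("pics/s13c.png",o)
E
```

```text
24.05 pos [ 449.2 -349.4  351.8] yaw 2.486 z [ 0.554 -0.426 -0.715] open 20.9 F [-0.8  0.2 -1.2] j [ 1.29 -0.17 -0.58  2.   -0.22  0.52  1.75]
[ 0.63823619  0.83300228 -0.00375455]
axis est [-0.793  0.61   0.011] from vert 89.35006278307954
scene 0.76 [172.8, 119.1] 250 [[ 457. -439.  345.]
 [ 507. -389.  358.]
 [ 570. -349.  369.]] axis [-0.776  0.629  0.045] 87.4
wrist 0.77 [251.8, 258.9] 5366 [[ 414. -379.  346.]
 [ 422. -329.  362.]
 [ 485. -319.  368.]] axis [-0.778  0.608 -0.158] 99.1
```

View pics/s13c.png

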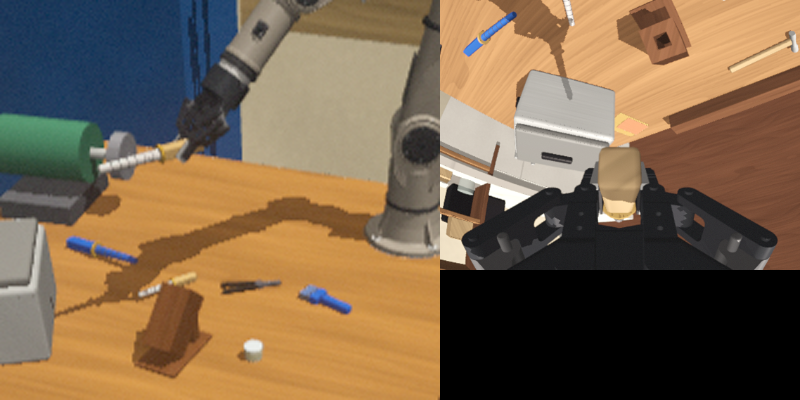

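apply_moves(
  series=[
    [0, 0, 0, 0, 0, 0, 0],
    [0, 0, 0, 0, 0, 0, 0],
    [0, 0, 0, 0, 0, 0, 0],
    [0, 0, 0, 0, 0, 0, 0],
    [0, 0, 0, 0, 0, 0, 0],
    [0, 0, 0, 0, 0, 0, 0],
    [0, 0, 0, 0, 0, 0, 0],
    [0, 0, 0, 0, 0, 0, 0],
  ],
  grip_force=90,
)

```text
clock: 25.05
ee_pos: [451.4, -351.1, 355.3]
tcp_rot: [0.767, 2.258, -0.315]
wrist_force: [-0.2, 0.1, -0.9]
opening: 21.1
```

```bash
python3 - <<'E'
from h import *
s,T=rep();print(np.abs(s["qvel"]).max())
for n in("top","scene"):
    s,p,d,K,Tc=snap(n,n[0]+"14")
    for nm in("stick","file","brush","dish_mid","dish_tray","pliers"):
        for r in robot.regions_of(nm,n)[:3]:
            v,u_=np.nonzero(r["region"]&(d>0));P=deproj(n,K,Tc,np.stack([u_,v],1),d[v,u_]);print(n,nm,round(r["score"],2),np.round(r["location"]),np.percentile(P,[3,50,97],axis=0).round().tolist())
rep()
i=cv2.imread("pics/t14.png");cv2.imwrite("pics/t14c.png",cv2.resize(i[110:300,120:460],None,fx=2.3,fy=2.3,interpolation=2))
E
```

```text
25.05 pos [ 451.4 -351.1  355.3] yaw 2.487 z [ 0.558 -0.428 -0.711] open 21.1 F [-0.2  0.1 -0.9] j [ 1.29 -0.17 -0.58  1.99 -0.22  0.52  1.74]
0.0027560148361824937
top stick 0.86 [369. 205.] [[433.0, -519.0, 3.0], [495.0, -385.0, 366.0], [590.0, -339.0, 376.0]]
top stick 0.63 [362. 250.] [[346.0, -433.0, 10.0], [361.0, -418.0, 17.0], [390.0, -406.0, 26.0]]
top stick 0.6 [426. 264.] [[297.0, -709.0, 5.0], [318.0, -637.0, 26.0], [345.0, -537.0, 38.0]]
top file 0.64 [169. 227.] [[429.0, 198.0, 3.0], [438.0, 269.0, 17.0], [448.0, 346.0, 29.0]]
top file 0.41 [189. 203.] [[487.0, 189.0, 8.0], [522.0, 205.0, 21.0], [593.0, 225.0, 31.0]]
top brush 0.74 [190. 210.] [[487.0, 190.0, 7.0], [521.0, 205.0, 21.0], [591.0, 226.0, 31.0]]
top brush 0.53 [280. 260.] [[308.0, -158.0, -1.0], [336.0, -119.0, 16.0], [358.0, -57.0, 26.0]]
top brush 0.45 [227. 148.] [[704.0, 20.0, 18.0], [740.0, 53.0, 28.0], [773.0, 86.0, 35.0]]
top dish_mid 0.5 [120. 189.] [[562.0, 433.0, 22.0], [575.0, 442.0, 82.0], [590.0, 461.0, 94.0]]
top dish_mid 0.46 [300. 201.] [[532.0, -202.0, 3.0], [546.0, -188.0, 27.0], [562.0, -
[... 526 characters left out ...]
] [[432.0, 201.0, 7.0], [445.0, 243.0, 17.0], [450.0, 333.0, 25.0]]
scene brush 0.56 [257. 187.] [[307.0, -158.0, 2.0], [343.0, -114.0, 16.0], [364.0, -55.0, 22.0]]
scene brush 0.5 [330. 232.] [[494.0, 190.0, 14.0], [529.0, 205.0, 22.0], [592.0, 221.0, 26.0]]
scene brush 0.25 [189. 202.] [[532.0, -369.0, 5.0], [595.0, -321.0, 65.0], [643.0, -297.0, 129.0]]
scene dish_tray 0.89 [364. 245.] [[527.0, 282.0, 11.0], [569.0, 312.0, 29.0], [592.0, 341.0, 33.0]]
scene pliers 0.61 [221. 182.] [[295.0, -330.0, -0.0], [335.0, -287.0, 8.0], [370.0, -232.0, 15.0]]
25.75 pos [ 451.4 -351.1  355.3] yaw 2.486 z [ 0.558 -0.428 -0.711] open 21.3 F [-0.2 -0.8 -1.5] j [ 1.29 -0.17 -0.58  1.99 -0.22  0.52  1.74]
```

View pics/t14c.png

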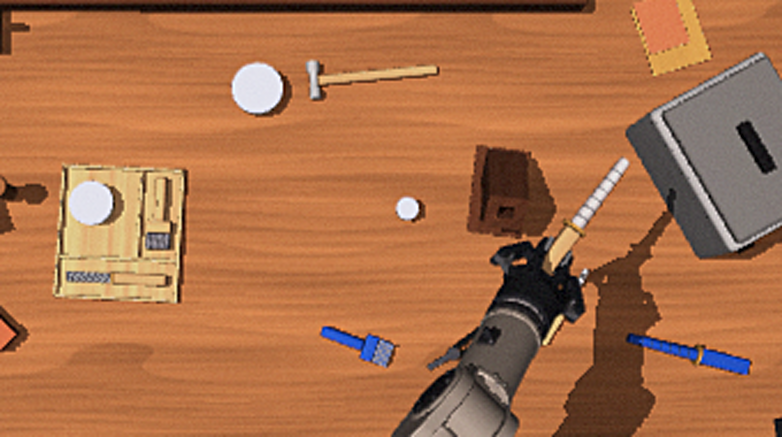

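The top view shows the file at (118,278) and the brush at (160,213), both in their compartments. The stick is held level, from (560,250) to (625,160), well above the bench and still. The bystanders have not moved.

```bash
python3 -c "
from cell import robot
print(robot.close_job())"
```

```text
the job is handed in; nothing more can be done
None
```

The file and the brush lie flat and released in their compartments, and I handed the job in at about 26 s with the ring stick held level and still. The hand-in reports no verdict.

- **File and brush:** the file ended within about 1 mm of the centre of its compartment. The brush ended about 1.6 and 1.4 mm off the centre of its own, aligned with it.
- **Stick:** I drew the wooden one out along its 45° bore, then turned it level. TCP height is about 355 mm. The arm's pose puts its axis at 89.4° from vertical, and joint speeds were under 0.003 rad/s. The grip is set to 90 N, with the fingers stopped on the handle at 21 mm.
- **Check that disagreed:** fitting the axis to the visible faces gave 87.4° from the scene camera and 99.1° from the wrist camera. The wrist camera saw only the near faces of the handle, so I took that figure as biased. All three lie inside the 80–100° limit.
- **Bystanders:** the four I measured or could see plainly (both dishes by the tools and tray, the back dish and the hammer) read as unmoved in the last top view. The last scene view also had the stick detector miss the held stick and report the loose ones instead. The pliers were partly hidden by the arm in the last views; where visible they had not moved. I did not measure the ring clamp and polishing bar, but the arm never came near them.

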